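# Feel for the proud rest pad

## Robot

A 7-joint arm with a two-finger parallel gripper is mounted at the origin on the work surface; the furniture and walls round the work are solid. World frame = base frame: x ahead of the robot, y to its left, z up, the work surface at z = 0. Lengths are in m, angles in rad, forces in N, time in s.
With the tool pointing down it reaches from about 0.4 to 0.85 m from the base axis. Payload 10.4 kg.
Tool frame: the origin (TCP) lies at the very end of the fingers, on their centre line; the grasp point (between the pads) lies 19 mm behind it (grip_point_offset is the distance from the TCP to the grasp point, in m); x points along the fingers, z is the direction in which the jaws open and shut, and the axes are right-handed (so a half turn about x gives the same grasp; the last joint's range is limited). The gripper opens to 87 mm and grips with 3 to 60 N. Pads are 19 mm wide; open, the fingers measure 117 mm over their backs; the gripper's body (75 mm by 190 mm) begins 51 mm behind the grasp point.
Start: joints at [-1.31, 0.332, -0.065, 1.46, 0.022, 1.35, -0.088], TCP at [0.175, 0.6, 0.185] pointing down, gripper open.
Joint ranges: [-2.6, 2.6], [-0.5, 2.12], [-1.47, 1.34], [0.16, 2.42], [-1.27, 4.41], [0.06, 2.06], [-2.6, 2.6]. Speed limits (rad/s): [2.22, 2.22, 2.79, 2.79, 3.14, 3.14, 3.14].

## Interface

Orientations are given as a 3x3 rotation matrix whose columns are the frame's x, y, z axes.
In Python, from bench import * gives the robot as it stands. The module is installed in compiled form; this text tells all that it offers.
- The arm moves only by the tool play_rows, never from a script. Its argument "rows" is a list that holds one entry, the list of rows, each a list of 4 numbers: the shift along the tool's x, y, z in mm, then the turn about the tool's x in rad. In form: [[[tx, ty, tz, twist], ...]]. A call has 1 to 12 rows; each row is the pose to reach, as a shift and turn from the pose commanded when the call began, along the tool's axes at that moment; what a row does not reach only later rows make up. A row lasts 1/8 s, in which the tool goes at most 62.5 mm and 10.7 degrees, less where a joint would pass 70% of its speed; a pose out of reach is approached as far as the arm can. A call with a gripper value outside its range is refused whole. "grip" is the opening, from 0 (shut) to 1 (fully open), set as the call begins (left out, the last holds). The fingers move at their own pace and stop on an object; the grip force is fixed at half the most. Time passes only in rows, so rows that repeat a pose let the fingers close. It gives the time, the measured TCP pose, the force and the opening at its end, in the units of the state.
- get_obs(): the state, without advancing time (a new reading comes with each control period).
- get_image(name): name is "side" or "top" or "wrist"; returns a dict with "pixels" (384x512x3 uint8, red, green, blue), "mtx" (3x3 intrinsics, pixels), "world_from_camera" (4x4, takes a point from camera to world coordinates); the wrist camera has in their place "tool_from_camera" (4x4, takes a point from camera to tool coordinates, whose origin is the TCP and whose axes are the tool frame's). Camera axes: x right, y down, z forward; pixel columns grow to the right and rows downward; lengths in m; the calibration is good to about 2 mm. The wrist camera is an equidistant fisheye: a pixel r from the principal point sees the ray r / f radians off the axis. A picture is of the moment at which its call begins: read the wrist's pose just before it. There is no depth.
- close_job(): hands the job in, once; it reports no verdict.
Trained networks look in the newest picture that a camera, given by its name, has taken for a name from the list of things; names that differ only in an ending like _2 or _b are one class to them, and where a whole thing is asked for, a point or a joint stands for the part that bears it (a point fixed in the world has none). Each returns a list of dicts, best first, with "conf" (0 to 1); they miss things now and then, are a little off and sometimes report something else, mostly with a low value. They report only what shows in the picture. A call takes as long as a camera call. They do not tell look-alikes from the thing itself.
- find_in(query, camera): "box" ([left, top, right, bottom] in pixels, round what is visible of it).
The state is a dict: "time": time; "joint_pos": joint angles; "joint_velocities": joint speeds; "tau": joint torques, N m; "ee_pos": TCP position; "tool_rot": TCP orientation; "ft_force": force on the tool from outside, world axes, zero at the start; "ft_torque": the same for the moment, N m; "grip_width": finger opening in m.
Only numpy, scipy, OpenCV 4.12 (cv2) and the standard library are available. Lean on these libraries where they do the work, as an engineer would, in place of code of your own. Each camera call takes 0.05 s, during which the arm holds its last target.

## Task

Pick up the feeler weight and set its flat foot squarely down on each of the five steel rest pads of the sloped stand, one after another from the left-most to the right-most, to feel which pad stands proud of the others. Then leave the feeler standing flat on that proud pad as its mark, and leave everything else where it is.

Things in the scene. Friction and masses are not known exactly. Their poses are not given: they have to be found in the camera images.
- feeler_grip (a point): middle of the grip of the loose feeler weight (about 0.15 kg, round, 62 mm high, upright on the worktop at the start): heavy steel foot 27 mm across and 15 mm high with a flat rubber sole, thin waist, black knurled grip 22 mm across from 28 to 62 mm above the underside. The point lies on its axis, 45 mm above the underside; z runs from foot to grip.
- feeler_foot (a point): centre of the flat underside (rubber sole) of the feeler's foot; z runs from foot to grip.
- stand: fixed grey stand with a sloped face that carries five steel rest pads in a row; base 116 x 196 mm, highest edge about 95 mm above the worktop, nothing stands over it. Origin under its centre on the worktop; z up, -x to its front (the low side, roughly toward the robot), y along the row.
- face (a point): middle of the row of pads: z points squarely out of the sloped face (24 degrees from vertical, leaning to the front), x up the slope, y along the row to the left. The pads are flat round discs 29 mm across, tops parallel to the face, centres at x = 0, y = 72, 36, 0, -36, -72 mm. Four tops lie at z = 0; one, any of the five, stands 3 mm proud. The slab between lies at z = -6 mm.
- tape: roll of brown tape lying flat, 94 mm across, 48 mm high; bystander; origin at the centre of its underside.
- qc_stamp: inspection stamp with a wooden knob, 26 x 34 x 64 mm; bystander, not the feeler; origin at the centre of its underside.
- solvent_bottle: white pump bottle, 60 mm across, 136 mm high; bystander; origin at the centre of its underside.
- caliper: digital caliper lying flat, 67 x 201 x 16 mm; bystander; origin at the centre of its underside.
- screwdriver: small screwdriver with a yellow handle, 159 mm long; bystander; origin at the centre of its underside.
- pin_cup: open steel cup, 58 mm across, 43 mm high; bystander; origin at the centre of its underside.
Things that resemble listed ones, but are neither listed nor needed, are in the scene too. Of the things that look like the part that bears feeler_grip, the smaller one is meant.

How it is judged:
On the way, in this order (a step that is already met when the one before it is completed fails the run):
1. the feeler's foot is set flat on the left-most pad (x of feeler_foot in the frame of face between -0.012 and 0.012 m and y of feeler_foot in the frame of face between 0.06 and 0.084 m and z of feeler_foot in the frame of face between -0.0025 and 0.0045 m and angle between the z axis of feeler_foot and the z axis of face, either way round below 0.14 rad), for 0.1 s.
2. the feeler's foot is set flat on the second pad (x of feeler_foot in the frame of face between -0.012 and 0.012 m and y of feeler_foot in the frame of face between 0.024 and 0.048 m and z of feeler_foot in the frame of face between -0.0025 and 0.0045 m and angle between the z axis of feeler_foot and the z axis of face, either way round below 0.14 rad), for 0.1 s.
3. the feeler's foot is set flat on the middle pad (x of feeler_foot in the frame of face between -0.012 and 0.012 m and y of feeler_foot in the frame of face between -0.012 and 0.012 m and z of feeler_foot in the frame of face between -0.0025 and 0.0045 m and angle between the z axis of feeler_foot and the z axis of face, either way round below 0.14 rad), for 0.1 s.
4. the feeler's foot is set flat on the fourth pad (x of feeler_foot in the frame of face between -0.012 and 0.012 m and y of feeler_foot in the frame of face between -0.048 and -0.024 m and z of feeler_foot in the frame of face between -0.0025 and 0.0045 m and angle between the z axis of feeler_foot and the z axis of face, either way round below 0.14 rad), for 0.1 s.
5. the feeler's foot is set flat on the right-most pad (x of feeler_foot in the frame of face between -0.012 and 0.012 m and y of feeler_foot in the frame of face between -0.084 and -0.06 m and z of feeler_foot in the frame of face between -0.0025 and 0.0045 m and angle between the z axis of feeler_foot and the z axis of face, either way round below 0.14 rad), for 0.1 s.
At the end, for the whole second after the job is handed in: the feeler stands released and at rest on the proud pad: its underside within 1 mm of that pad's top (3 mm above the others), parallel to the sloped face within 0.08 rad, its centre within 12 mm of the row's line; bystanders have not moved more than 30 mm (x of feeler_foot in the frame of face between -0.012 and 0.012 m and z of feeler_foot in the frame of face between 0.002 and 0.004 m and angle between the z axis of feeler_foot and the z axis of face, either way round below 0.08 rad); the robot touches nothing.
It fails at once if a bystander (tape, stamp, bottle, caliper, screwdriver or cup) is pushed more than 30 mm from its place (distance of any of tape, qc_stamp, solvent_bottle, caliper, screwdriver, pin_cup from where it was at the start of the episode above 0.03 m).
It also fails if it takes over 50 s, if anything falls off the work surface, if the arm or the gripper's body presses on something with over 40 N, if the wrist force passes 120 N, or if a joint passes its speed limit or range.

## Working session

There is one attempt and no reset: what is moved stays moved. The work goes in short steps, Python scripts to look and compute and a tool call to move; the robot and the scene stay as the last step left them, time stands still between calls to the robot, and variables do not carry over. Pictures are saved under pics/ and viewed, and the job is handed in when it is done.

Besides the shell and the picture viewer there is one more tool, called after "Call:" by a JSON object that holds its "name" and its "arguments". play_rows: Moves the arm, as the interface text tells. Its arguments: {"type":"object","properties":{"rows":{"type":"array","items":{"type":"array","items":{"type":"array","items":{"type":"number"}}}},"grip":{"type":"number"}},"required":["rows"]}

```bash
mkdir -p pics
cat > h.py <<'E'
from bench import *
import numpy as np, cv2
def snap(n,f):
    im=get_image(n); cv2.imwrite('pics/'+f,im['pixels'][:,:,::-1]); return im
E
python3 - <<'E'
from h import *
o=get_obs()
for k in o: print(k,np.round(o[k],4).tolist())
for n in ['side','top','wrist']:
    im=snap(n,n+'0.png'); print(n,im['mtx'].round(1).tolist()); print(np.round(im.get('world_from_camera',im.get('tool_from_camera')),4).tolist())
    for q in ['feeler_grip','stand','qc_stamp','tape','solvent_bottle','caliper','screwdriver','pin_cup']:
        print(q,[(np.round(d['box']).tolist(),round(d['conf'],2)) for d in find_in(q,n)[:4]])
print(get_obs()['time'])
E
```

```text
time 0.0
joint_pos [-1.3096, 0.3328, -0.0647, 1.4609, 0.0216, 1.3499, -0.0885]
joint_velocities [-0.0001, 0.001, 0.0007, 0.0004, -0.0013, 0.0011, -0.0001]
tau [0.0002, -62.3243, 0.0249, -38.9904, -0.0614, 0.0394, 0.0001]
ee_pos [0.1749, 0.5996, 0.1844]
tool_rot [[-0.0003, -0.96, 0.28], [-0.0013, 0.28, 0.96], [-1.0, -0.0001, -0.0014]]
ft_force [0.7481, -0.1002, -0.0819]
ft_torque [0.0168, -0.0315, 0.032]
grip_width 0.0868
side [[492.7, 0.0, 259.7], [0.0, 492.7, 193.6], [0.0, 0.0, 1.0]]
[[0.9332, -0.1949, 0.3019, 0.0745], [-0.359, -0.467, 0.8081, -1.0266], [-0.0165, -0.8625, -0.5058, 0.7553], [0.0, 0.0, 0.0, 1.0]]
feeler_grip [([267.0, 266.0, 275.0, 296.0], 0.72), ([244.0, 237.0, 258.0, 271.0], 0.6)]
stand [([209.0, 134.0, 274.0, 177.0], 0.79)]
qc_stamp [([307.0, 201.0, 322.0, 229.0], 0.78)]
tape [([231.0, 215.0, 264.0, 248.0], 0.88)]
solvent_bottle [([274.0, 116.0, 286.0, 164.0], 0.88)]
caliper [([154.0, 182.0, 216.0, 196.0], 0.84)]
screwdriver [([211.0, 266.0, 257.0, 304.0], 0.62)]
pin_cup [([266.0, 271.0, 274.0, 296.0], 0.53), ([295.0, 160.0, 313.0, 177.0], 0.5)]
top [[438.6, 0.0, 2
[... 271 characters left out ...]
229.0, 364.0, 242.0], 0.41)]
stand [([114.0, 163.0, 194.0, 226.0], 0.56)]
qc_stamp []
tape [([272.0, 214.0, 304.0, 245.0], 0.63)]
solvent_bottle [([128.0, 120.0, 161.0, 151.0], 0.59), ([187.0, 122.0, 207.0, 141.0], 0.16)]
caliper [([152.0, 226.0, 188.0, 294.0], 0.85)]
screwdriver [([321.0, 253.0, 367.0, 273.0], 0.71), ([349.0, 230.0, 363.0, 244.0], 0.49)]
pin_cup [([187.0, 120.0, 205.0, 144.0], 0.57)]
wrist [[297.3, 0.0, 260.4], [0.0, 297.3, 187.7], [0.0, 0.0, 1.0]]
[[0.0002, -0.2998, 0.954, -0.2015], [-0.0009, -0.954, -0.2998, 0.083], [1.0, -0.0008, -0.0004, 0.0003], [0.0, 0.0, 0.0, 1.0]]
feeler_grip []
stand []
qc_stamp []
tape []
solvent_bottle []
caliper []
screwdriver []
pin_cup []
1.35
```

Run:
```python
import cv2
a=cv2.imread('pics/side0.png');cv2.imwrite('pics/s1.png',cv2.resize(a[95:320,130:350],None,fx=3,fy=2.6,interpolation=2)[:600,:800])
a=cv2.imread('pics/top0.png');cv2.imwrite('pics/t1.png',cv2.resize(a[100:310,100:380],None,fx=2.8,fy=2.8,interpolation=2)[:600,:800])
```

```text
(no output)
```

View pics/s1.png

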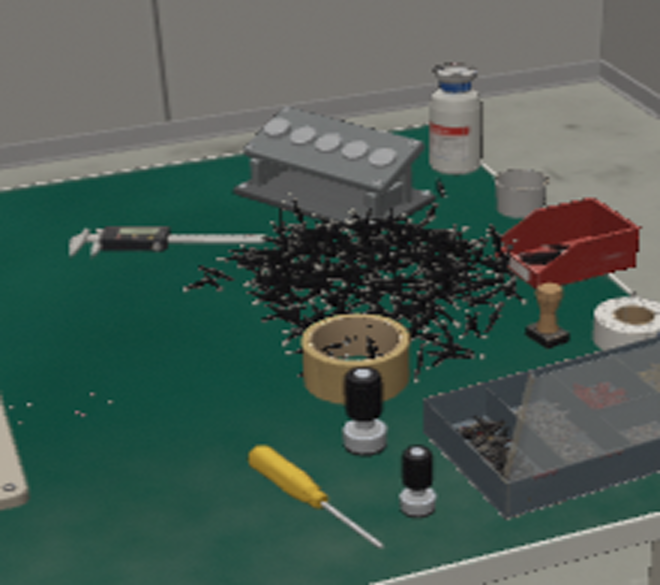

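View pics/t1.png

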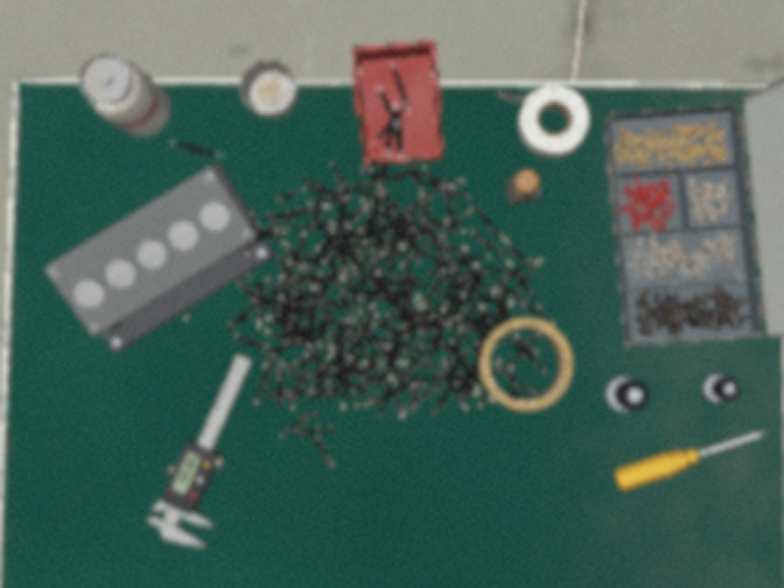

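View pics/wrist0.png

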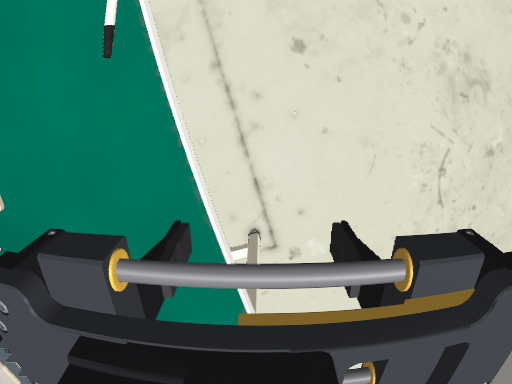

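The pictures show two look-alikes. In the top view the larger is at about (325,240) and the smaller, the feeler, at about (358,238). In the side view the feeler is at about (270,280). The stand's five pads are clear in both views. Next I triangulate.

Run:
```python
from h import *
I={n:get_image(n) for n in ['side','top']}
np.save('side.npy',I['side']['pixels']);
P={}
pts={}
for n,(x0,y0,x1,y1) in {'side':(205,125,280,180),'top':(110,155,200,230)}.items():
    im=I[n]; g=cv2.cvtColor(im['pixels'],cv2.COLOR_RGB2GRAY)[y0:y1,x0:x1]
    for th in (150,160,170,180,190):
        c,l,st,ce=cv2.connectedComponentsWithStats((g>th).astype(np.uint8))
        print(n,th,[(st[i][4],(ce[i]+[x0,y0]).round(1).tolist()) for i in range(1,c) if st[i][4]>15])
for n,(x0,y0,x1,y1) in {'side':(235,230,285,300),'top':(305,220,375,255)}.items():
    cv2.imwrite(f'pics/f_{n}.png',cv2.resize(I[n]['pixels'][y0:y1,x0:x1,::-1],None,fx=8,fy=8,interpolation=0))
```

```text
side 150 [(np.int32(19), [276.7, 131.4]), (np.int32(31), [221.8, 143.0]), (np.int32(34), [230.4, 146.3]), (np.int32(33), [238.9, 149.2]), (np.int32(33), [247.6, 151.9]), (np.int32(37), [256.8, 154.6])]
side 160 [(np.int32(22), [221.7, 143.1])]
side 170 []
side 180 []
side 190 []
top 150 [(np.int32(81), [176.3, 176.7]), (np.int32(79), [165.1, 183.6]), (np.int32(79), [153.7, 190.4]), (np.int32(77), [142.5, 197.2]), (np.int32(77), [131.3, 204.4])]
top 160 [(np.int32(68), [176.2, 176.9]), (np.int32(64), [165.0, 183.8]), (np.int32(61), [153.8, 190.4]), (np.int32(61), [142.7, 197.3]), (np.int32(63), [131.3, 204.6])]
top 170 [(np.int32(47), [176.4, 176.8]), (np.int32(48), [165.1, 183.4]), (np.int32(41), [154.0, 190.1]), (np.int32(41), [142.6, 197.1]), (np.int32(41), [131.4, 204.5])]
top 180 []
top 190 []
```

View pics/f_side.png

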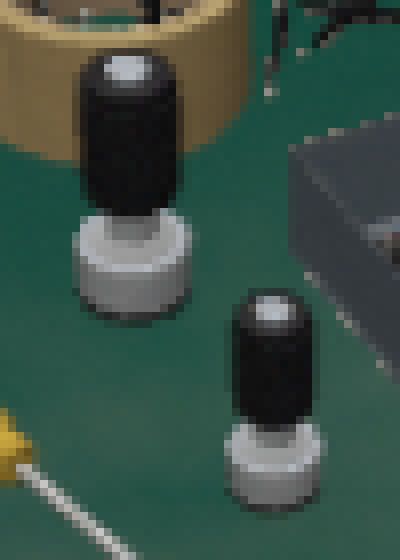

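View pics/f_top.png

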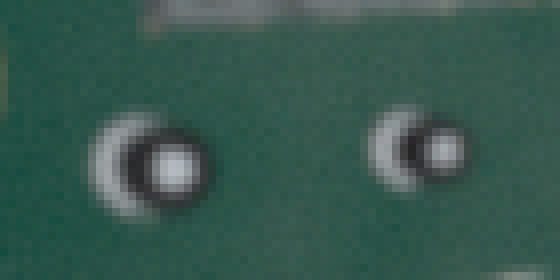

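```bash
cat >> h.py <<'E'
def tri(ims,uvs):
    A=[];b=[]
    for im,(u,v) in zip(ims,uvs):
        T=im['world_from_camera'];d=T[:3,:3]@np.linalg.solve(im['mtx'],[u,v,1]);d/=np.linalg.norm(d)
        M=np.eye(3)-np.outer(d,d);A.append(M);b.append(M@T[:3,3])
    A=np.vstack(A);b=np.concatenate(b)
    x,r,*_=np.linalg.lstsq(A,b,rcond=None);return x,np.sqrt(r)
def onplane(im,uv,z):
    T=im['world_from_camera'];d=T[:3,:3]@np.linalg.solve(im['mtx'],[uv[0],uv[1],1]);s=(z-T[2,3])/d[2];return T[:3,3]+s*d
E
python3 - <<'E'
from h import *
S=get_image('side');T=get_image('top')
s=[(221.8,143),(230.4,146.3),(238.9,149.2),(247.6,151.9),(256.8,154.6)]
t=[(131.3,204.5),(142.6,197.2),(153.8,190.3),(165.1,183.6),(176.3,176.8)]
X=[]
for a,b in zip(s,t):
    x,r=tri([S,T],[a,b]);X.append(x);print(x.round(4),r)
X=np.array(X)
c=X.mean(0);u=np.linalg.svd(X-c)[2][0];print(u, np.diff(X,axis=0).round(4).tolist(), np.linalg.norm(X[4]-X[0]))
print('feeler top',tri([S,T],[(268.5,268),(359.8,238.5)]), onplane(T,(359.8,238.5),.062),onplane(S,(268.5,268),.062))
print('foot', onplane(T,(354.8,238.2),.015),onplane(S,(268.8,287),.015))
print('big top',tri([S,T],[(235+127/8-.5,230+68/8-.5),(305+172/8-.5,220+170/8-.5)]))
o=get_obs();print(o['time'])
E
```

```text
[0.4771 0.3982 0.0847] [0.00121189]
[0.4972 0.3687 0.0818] [0.00071444]
[0.5163 0.3387 0.0809] [0.00029955]
[0.5349 0.308  0.0814] [0.00016229]
[0.5542 0.2773 0.082 ] [0.00049294]
[ 0.53572567 -0.84424492 -0.01576431] [[0.0202, -0.0295, -0.0029], [0.0191, -0.03, -0.0008], [0.0186, -0.0308, 0.0005], [0.0193, -0.0306, 0.0005]] 0.1434561571856339
feeler top (array([ 0.38786921, -0.23236813,  0.06418161]), array([0.00103171])) [ 0.3871507 -0.2326476  0.062    ] [ 0.38957179 -0.23004063  0.062     ]
foot [ 0.38729286 -0.22947078  0.015     ] [ 0.38653604 -0.23844738  0.015     ]
big top (array([ 0.38139161, -0.13535246,  0.0827846 ]), array([0.00098668]))
1.55
```

```bash
cat >> h.py <<'E'
def plan(target, yaw=None):
    """mm shifts in tool axes & twist from measured pose to world target; yaw=angle of tool z"""
    o=get_obs();R=np.array(o['tool_rot']);d=R.T@(np.array(target)-o['ee_pos'])*1000
    tw=0
    if yaw is not None:
        y0=np.arctan2(R[1,2],R[0,2]);tw=-((yaw-y0+np.pi)%(2*np.pi)-np.pi)
    print('t',round(o['time'],2),'shift',d.round(1).tolist(),'twist',round(tw,3));return d,tw
E
python3 - <<'E'
from h import *
plan((.45,.33,.22)); plan((.46,0,.22)); plan((.3875,-.2315,.16))
E
```

```text
t 1.55 shift [-34.9, -339.6, -182.2] twist 0
t 1.55 shift [-34.9, -441.6, -496.2] twist 0
t 1.55 shift [25.1, -436.8, -738.7] twist 0
```

Call:
{"name": "play_rows", "arguments": {"rows": [[[-35,-340,-182,0],[-35,-340,-182,0],[-35,-340,-182,0],[-35,-340,-182,0],[-35,-340,-182,0],[-35,-340,-182,0],[-35,-340,-182,0],[-35,-440,-496,0],[-35,-440,-496,0],[-35,-440,-496,0],[-35,-440,-496,0],[-35,-440,-496,0]]], "grip": 0.75}}

```text
time: 3.05
ee_pos: [0.4578, 0.0166, 0.2203]
tool_rot: [[0.001, -0.96, 0.279], [0.001, 0.279, 0.96], [-1.0, -0.001, 0.001]]
ft_force: [0.6, 0.3, -0.2]
grip_width: 0.0654
```

Run:
```python
from h import *
o=get_obs();print(np.round(o['joint_pos'],2),o['ee_pos'],o['tool_rot'])
plan((.3875,-.2315,.16))
```

```text
[-0.58 -0.09  0.43  1.84  0.04  1.38  1.12] [0.45783022 0.01656832 0.22033188] [[ 7.23936666e-04 -9.60362768e-01  2.78752273e-01]
 [ 6.95148445e-04  2.78752762e-01  9.60362647e-01]
 [-9.99999496e-01 -5.01467524e-04  8.69394030e-04]]
t 3.05 shift [60.1, -1.6, -257.9] twist 0
```

Call:
{"name": "play_rows", "arguments": {"rows": [[[60,0,-240,0],[60,0,-240,0],[60,0,-240,0],[60,0,-240,0],[60,0,-240,0],[60,0,-240,0]]]}}

```text
time: 3.8
ee_pos: [0.3913, -0.2118, 0.1602]
tool_rot: [[0.0, -0.96, 0.279], [0.0, 0.279, 0.96], [-1.0, -0.0, 0.0]]
ft_force: [-0.5, 0.5, 0.2]
grip_width: 0.0655
```

Run:
```python
from h import *
o=get_obs();im=snap('wrist','w1.png');print(np.round(o['joint_pos'],2),o['ee_pos'],o['joint_velocities'])
print(find_in('feeler_grip','wrist'))
# predicted pixel of feeler axis points
def proj(Xw):
    R=np.array(o['tool_rot']);p=R.T@(np.array(Xw)-o['ee_pos']);T=im['tool_from_camera'];c=T[:3,:3].T@(p-T[:3,3])
    th=np.arctan2(np.hypot(c[0],c[1]),c[2]);r=th*im['mtx'][0,0];ph=np.arctan2(c[1],c[0]);return im['mtx'][0,2]+r*np.cos(ph),im['mtx'][1,2]+r*np.sin(ph)
for z in (0,.015,.062): print(z,proj((.3875,-.2315,z)))
```

```text
[-0.37 -0.12  0.73  1.98  0.08  1.25  1.62] [ 0.39134176 -0.21181267  0.16023607] [-0.01355585 -0.00279677 -0.02103569 -0.00432386 -0.00047795  0.00276707
  0.00228797]
[{'box': [306.4, 125.4, 346.3, 166.5], 'conf': 0.88}, {'box': [227.3, 155.4, 248.9, 187.6], 'conf': 0.56}]
0 (np.float64(244.21772616457508), np.float64(165.64096152611606))
0.015 (np.float64(243.56567504460457), np.float64(168.49283775006657))
0.062 (np.float64(241.14125831355847), np.float64(179.14943860877162))
```

View pics/w1.png

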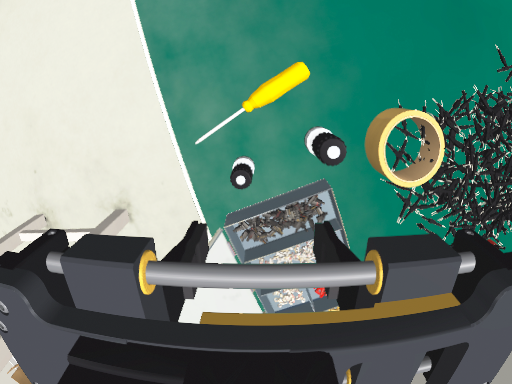

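Run:
```python
from h import *
plan((.3875,-.2315,.026))
```

```text
t 3.9 shift [134.3, -1.6, -20.5] twist 0
```

Call:
{"name": "play_rows", "arguments": {"rows": [[[50,-2,-20,0],[90,-2,-20,0],[120,-2,-20,0],[134,-2,-20,0],[134,-2,-20,0],[134,-2,-20,0]]]}}

```text
time: 4.65
ee_pos: [0.3882, -0.2325, 0.0272]
tool_rot: [[0.002, -0.96, 0.279], [-0.0, 0.279, 0.96], [-1.0, -0.002, 0.0]]
ft_force: [0.3, -0.6, 0.5]
grip_width: 0.0651
```

Run:
```python
from h import *
snap('wrist','w2.png'); snap('side','s2.png'); plan((.3875,-.2315,.026))
import cv2
a=cv2.imread('pics/s2.png');cv2.imwrite('pics/s2c.png',cv2.resize(a[200:320,200:340],None,fx=5,fy=5,interpolation=2))
```

```text
t 4.75 shift [1.1, 0.9, 0.8] twist 0
```

View pics/w2.png

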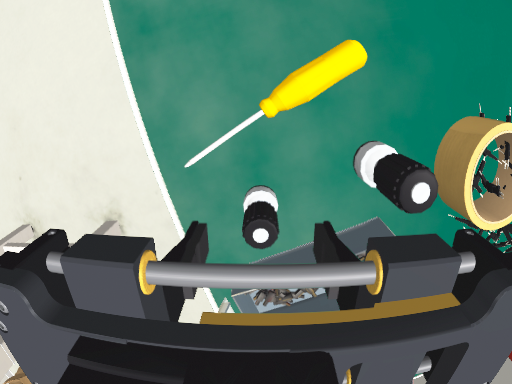

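View pics/s2c.png

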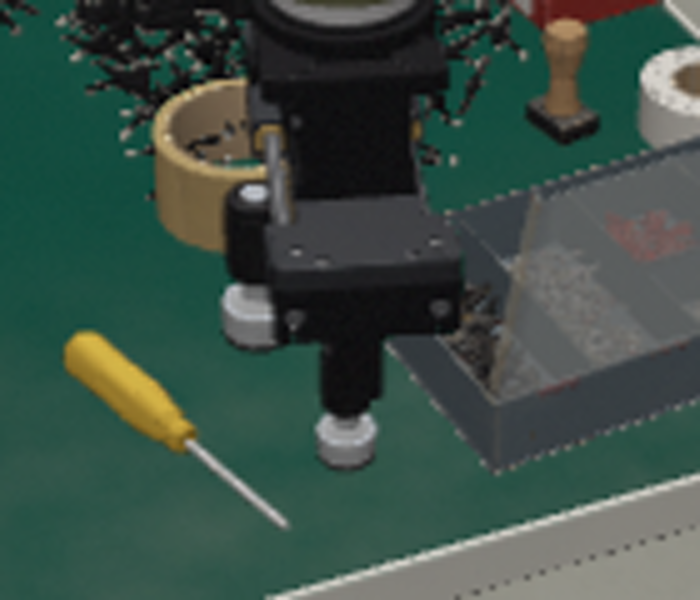

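Call:
{"name": "play_rows", "arguments": {"rows": [[[0,0,0,0],[0,0,0,0],[0,0,0,0],[0,0,0,0],[0,0,0,0]]], "grip": 0}}

```text
time: 5.38
ee_pos: [0.3872, -0.2325, 0.0261]
tool_rot: [[-0.0, -0.96, 0.28], [0.0, 0.28, 0.96], [-1.0, 0.0, 0.0]]
ft_force: [-0.5, -0.0, 1.0]
grip_width: 0.023
```

Call:
{"name": "play_rows", "arguments": {"rows": [[[-60,0,0,0],[-120,0,0,0],[-180,0,0,0],[-200,0,0,0]]]}}

```text
time: 5.88
ee_pos: [0.3884, -0.2331, 0.2296]
tool_rot: [[0.005, -0.96, 0.28], [-0.0, 0.28, 0.96], [-1.0, -0.005, 0.001]]
ft_force: [0.5, 0.5, 0.1]
grip_width: 0.0006
```

Run:
```python
from h import *
o=get_obs();print(o['grip_width'],o['ft_force'],np.round(o['joint_pos'],2))
snap('wrist','w3.png');im=snap('side','s3.png')
for k in [(.46,0,.22)]: plan(k)
a=cv2.imread('pics/s3.png');cv2.imwrite('pics/s3c.png',cv2.resize(a[150:270,200:340],None,fx=5,fy=5,interpolation=2))
```

```text
0.0005562424891257702 [0.47128822 0.45610856 0.13562117] [-0.41 -0.17  0.78  1.86  0.12  1.4   1.62]
t 5.97 shift [8.5, -3.5, 243.6] twist 0
```

View pics/w3.png

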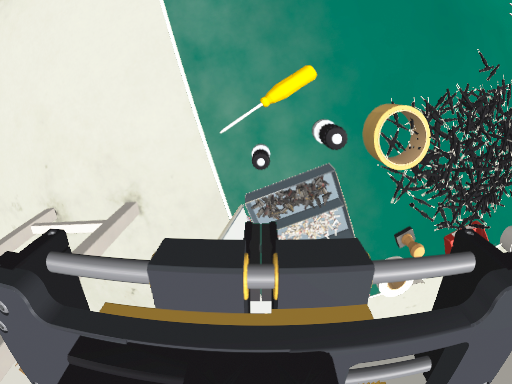

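View pics/s3c.png

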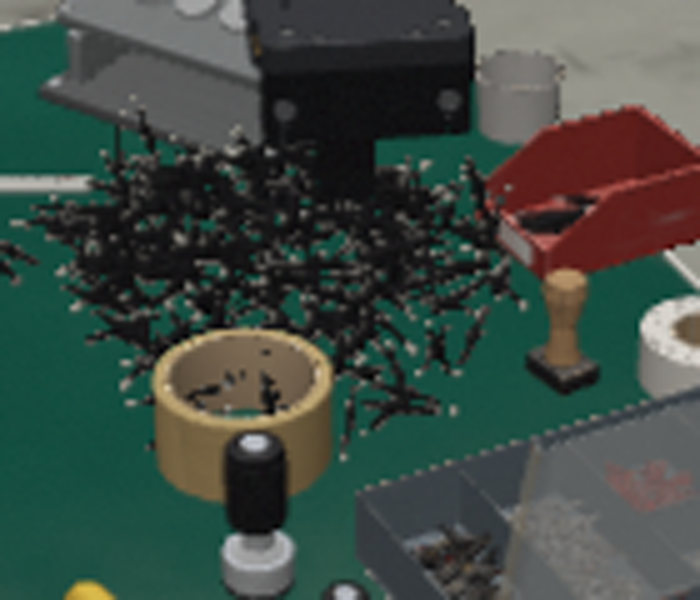

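The grasp slipped: the opening was 23 mm as I lifted, then it went to 0. The feeler still looks upright, at (261,157) in the wrist view. I locate it again.

```bash
cat >> h.py <<'E'
def wproj(o,im,Xw):
    R=np.array(o['tool_rot']);p=R.T@(np.array(Xw)-o['ee_pos']);T=im['tool_from_camera'];c=T[:3,:3].T@(p-T[:3,3])
    th=np.arctan2(np.hypot(c[0],c[1]),c[2]);r=th*im['mtx'][0,0];ph=np.arctan2(c[1],c[0]);return np.array([im['mtx'][0,2]+r*np.cos(ph),im['mtx'][1,2]+r*np.sin(ph)])
def wplane(o,im,uv,z):
    d=np.array(uv)-im['mtx'][:2,2];r=np.linalg.norm(d);th=r/im['mtx'][0,0]
    c=np.array([*(np.sin(th)*d/r),np.cos(th)]);T=im['tool_from_camera'];R=np.array(o['tool_rot'])
    w=R@T[:3,:3]@c;p=R@T[:3,3]+o['ee_pos'];return p+(z-p[2])/w[2]*w
E
python3 - <<'E'
from h import *
o=get_obs();print(o['ee_pos'])
im=get_image('wrist');T=snap('top','t3.png')
a=im['pixels'][135:180,235:290,::-1];cv2.imwrite('pics/w3c.png',cv2.resize(a,None,fx=12,fy=12,interpolation=0))
a=T['pixels'][215:265,330:385,::-1];cv2.imwrite('pics/t3c.png',cv2.resize(a,None,fx=10,fy=10,interpolation=0))
print(wplane(o,im,(261,161),.062),wproj(o,im,(.3875,-.2315,.062)),wproj(o,im,(.3875,-.2315,.0)))
E
```

```text
[ 0.38836225 -0.23289014  0.22823278]
[ 0.38662581 -0.23123139  0.062     ] [260.98996548 161.70485093] [260.86988516 152.46198976]
```

View pics/w3c.png

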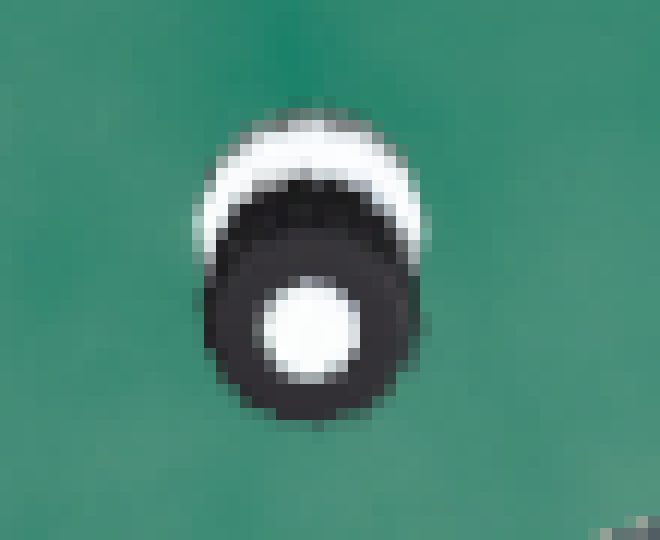

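View pics/t3c.png

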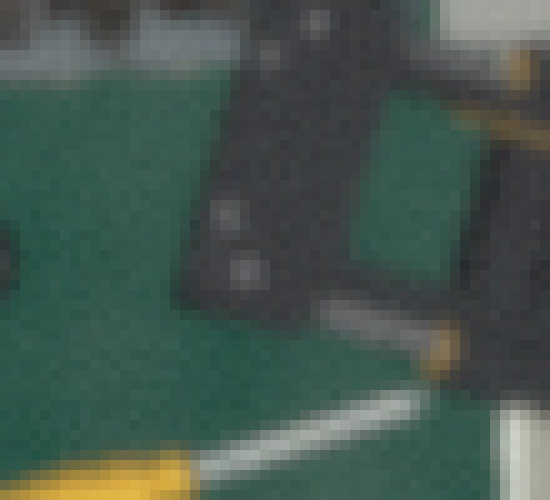

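It stands unmoved at (0.387,-0.231), so I had simply lifted before the fingers finished closing. I retry with a longer close.

Call:
{"name": "play_rows", "arguments": {"rows": [[[0,0,0,0],[0,0,0,0],[60,0,2,0],[110,0,2,0],[150,0,2,0],[185,0,2,0],[202,0,2,0],[202,0,2,0],[202,0,2,0]]], "grip": 0.6}}

```text
time: 7.2
ee_pos: [0.388, -0.2308, 0.0246]
tool_rot: [[0.0, -0.96, 0.28], [-0.0, 0.28, 0.96], [-1.0, -0.0, -0.0]]
ft_force: [-0.1, -0.2, 0.6]
grip_width: 0.0524
```

Call:
{"name": "play_rows", "arguments": {"rows": [[[0,0,0,0],[0,0,0,0],[0,0,0,0],[0,0,0,0],[0,0,0,0],[0,0,0,0],[0,0,0,0],[0,0,0,0]]], "grip": 0}}

```text
time: 8.2
ee_pos: [0.3898, -0.2327, 0.026]
tool_rot: [[0.004, -0.96, 0.281], [-0.002, 0.281, 0.96], [-1.0, -0.004, -0.001]]
ft_force: [-1.5, -4.3, 18.8]
grip_width: 0.0007
```

Run:
```python
from h import *
snap('wrist','w4.png');snap('side','s4.png');o=get_obs();print(o['ee_pos'],o['ft_force'])
a=cv2.imread('pics/s4.png');cv2.imwrite('pics/s4c.png',cv2.resize(a[200:320,200:340],None,fx=5,fy=5,interpolation=2))
```

```text
[ 0.38979705 -0.23266009  0.02599027] [-2.7989205  -4.16487969 18.58936413]
```

View pics/w4.png

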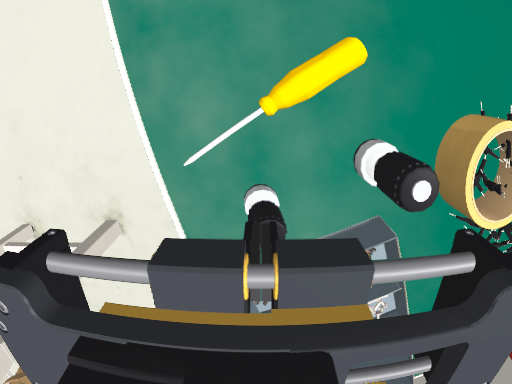

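View pics/s4c.png

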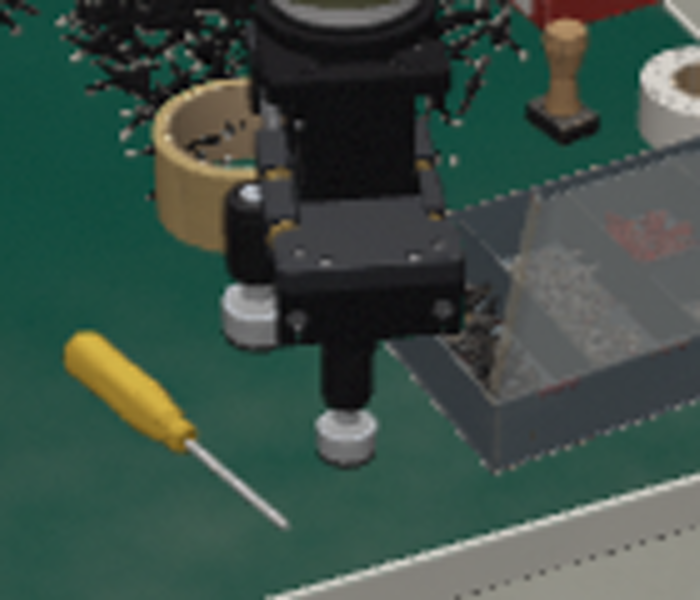

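Run:
```python
from h import *
im=get_image('wrist');o=get_obs()
a=im['pixels'][170:320,200:330,::-1].copy();b=cv2.resize(a,None,fx=4,fy=4,interpolation=2);cv2.imwrite('pics/w4c.png',b)
T=get_image('top');cv2.imwrite('pics/t4c.png',cv2.resize(T['pixels'][205:265,330:395,::-1],None,fx=9,fy=9,interpolation=0))
R=np.array(o['tool_rot'])
for x in (0,-.019): print(wproj(o,im,o['ee_pos']+R@[x,0,0]))
print(wproj(o,im,(.3875,-.2315,.062)),wproj(o,im,(.3875,-.2315,.0)))
```

```text
[260.14179404 213.30584607]
[260.11458176 224.03789862]
[260.78031618 231.97936327] [260.79143891 198.12323181]
```

View pics/w4c.png

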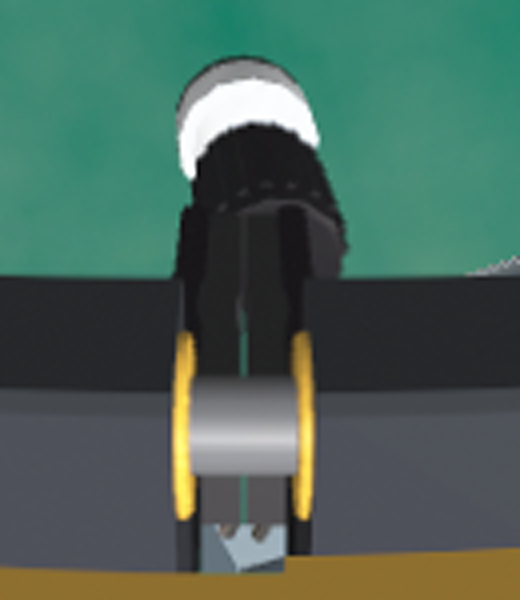

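View pics/t4c.png

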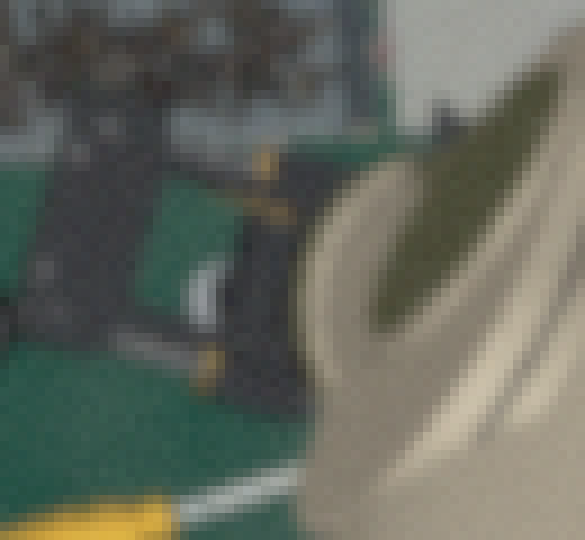

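The fingers shut past the grip and the feeler now leans against them. I open and look again.

Call:
{"name": "play_rows", "arguments": {"rows": [[[0,0,0,0],[0,0,0,0],[0,0,0,0],[0,0,0,0],[0,0,0,0],[0,0,0,0]]], "grip": 0.7}}

```text
time: 9.15
ee_pos: [0.3878, -0.2305, 0.0241]
tool_rot: [[0.0, -0.96, 0.28], [0.0, 0.28, 0.96], [-1.0, -0.0, 0.0]]
ft_force: [-0.2, 0.8, 0.5]
grip_width: 0.0524
```

Run:
```python
from h import *
o=get_obs();im=get_image('wrist')
R=np.array(o['tool_rot']);print(o['ee_pos'],o['ft_force'])
a=im['pixels'][160:310,160:360,::-1].copy()
b=cv2.resize(a,None,fx=4,fy=4,interpolation=2)
def mk(p,c):
    u=wproj(o,im,p);cv2.drawMarker(b,(int((u[0]-160)*4+2),int((u[1]-160)*4+2)),c,0,12,1);return u
for x in (0,-.019): print(mk(o['ee_pos']+R@[x,0,0],(0,0,255)),mk(o['ee_pos']+R@[x,0,.0305],(0,255,255)),mk(o['ee_pos']+R@[x,0.0095,.0305],(255,255,0)))
print(mk((.3875,-.2315,.062),(0,255,0)),mk((.3875,-.2315,.0),(0,255,0)))
cv2.imwrite('pics/w5c.png',b)
```

```text
[ 0.38782972 -0.2305007   0.02413387] [-0.17249574  0.76980898  0.45849893]
[260.13715916 213.31646233] [301.5437141  213.11961309] [302.1451542  201.01183358]
[260.10966078 224.04933251] [305.12328466 223.74019997] [305.88113374 210.75591347]
[258.37306717 236.6597221 ] [258.86133565 201.90429031]
```

View pics/w5c.png

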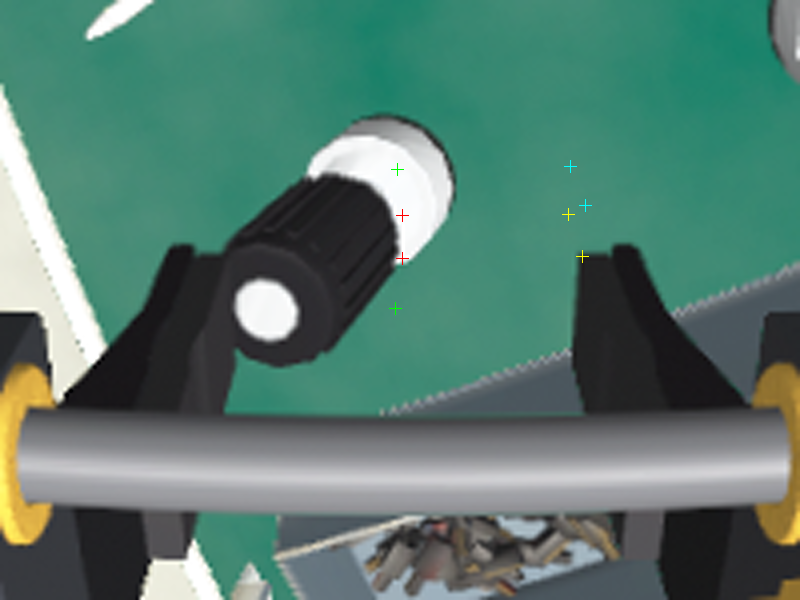

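```bash
cat >> h.py <<'E'
def sproj(im,X):
    T=im['world_from_camera'];c=T[:3,:3].T@(np.array(X)-T[:3,3]);p=im['mtx']@c;return p[:2]/p[2]
E
python3 - <<'E'
from h import *
o=get_obs();im=get_image('side')
R=np.array(o['tool_rot'])
x0,y0,f=235,215,7
b=cv2.resize(im['pixels'][y0:y0+85,x0:x0+85,::-1],None,fx=f,fy=f,interpolation=2)
for x in (0,-.019):
  for y in (-.0095,.0095):
    for z in (-.026,.026):
      u=sproj(im,o['ee_pos']+R@[x,y,z]);cv2.drawMarker(b,(int((u[0]-x0+.5)*f),int((u[1]-y0+.5)*f)),(0,0,255) if x==0 else (0,255,255),0,12,1)
cv2.imwrite('pics/s5c.png',b)
E
```

View pics/s5c.png

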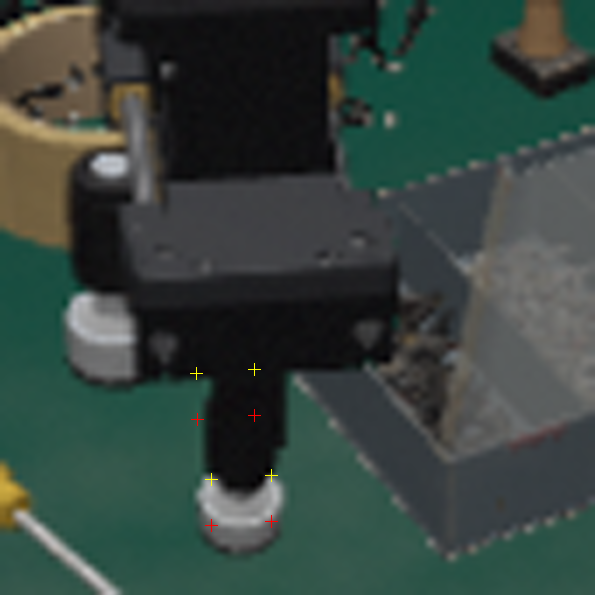

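Call:
{"name": "play_rows", "arguments": {"rows": [[[-20,0,0,0],[-60,0,0,0],[-80,0,0,0],[-80,0,0,0]]], "grip": 0.7}}

```text
time: 9.75
ee_pos: [0.3886, -0.2305, 0.105]
tool_rot: [[0.002, -0.96, 0.28], [0.0, 0.28, 0.96], [-1.0, -0.002, 0.001]]
ft_force: [-0.8, -0.5, -0.8]
grip_width: 0.0608
```

Run:
```python
from h import *
o=get_obs();im=snap('wrist','w6.png');S=snap('side','s6.png');T=snap('top','t6.png')
R=np.array(o['tool_rot']);print(o['ee_pos'],o['ft_force'],o['grip_width'])
x0,y0,f=235,215,7
b=cv2.resize(S['pixels'][y0-30:y0+85,x0-10:x0+85,::-1],None,fx=5,fy=5,interpolation=2)
for x in (0,-.03):
  for y in (-.0095,.0095):
    for z in (-.03,.03):
      u=sproj(S,o['ee_pos']+R@[x,y,z]);cv2.drawMarker(b,(int((u[0]-x0+10.5)*5),int((u[1]-y0+30.5)*5)),(0,0,255) if x==0 else (0,255,255),0,12,1)
cv2.imwrite('pics/s6c.png',b)
print(find_in('feeler_grip','wrist'))
```

```text
[ 0.3885819  -0.23054604  0.1049861 ] [-0.83466422 -0.5481537  -0.76612263] 0.060774012831349214
[{'box': [242.8, 162.3, 268.8, 201.4], 'conf': 0.95}, {'box': [329.8, 129.3, 385.6, 179.3], 'conf': 0.73}]
```

View pics/s6c.png

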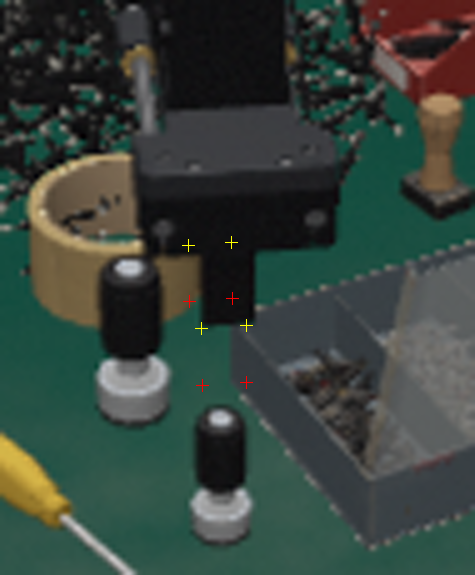

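View pics/w6.png

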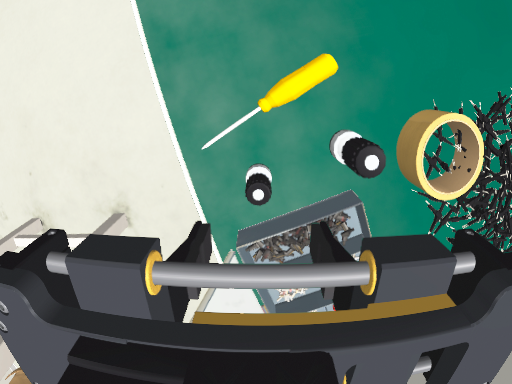

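Run:
```python
from h import *
im=get_image('wrist');o=get_obs();print(o['grip_width'])
b=cv2.resize(im['pixels'][200:340,290:400,::-1],None,fx=5,fy=4.2,interpolation=2);cv2.imwrite('pics/w6c.png',b)
b=cv2.resize(im['pixels'][200:340,140:250,::-1],None,fx=5,fy=4.2,interpolation=2);cv2.imwrite('pics/w6d.png',b)
def ray(u,v,zz):
    d=np.array([u,v])-im['mtx'][:2,2];r=np.linalg.norm(d);th=r/im['mtx'][0,0]
    c=np.array([*(np.sin(th)*d/r),np.cos(th)]);T=im['tool_from_camera'];w=T[:3,:3]@c;return T[:3,3]+w*(zz-T[2,3])/w[2]
print(ray(305,222.5,.0262),ray(312,222,.0304))
```

```text
0.06080324844483839
[-0.04427157  0.01229077  0.0262    ] [-0.04395348  0.01240832  0.0304    ]
```

View pics/w6c.png

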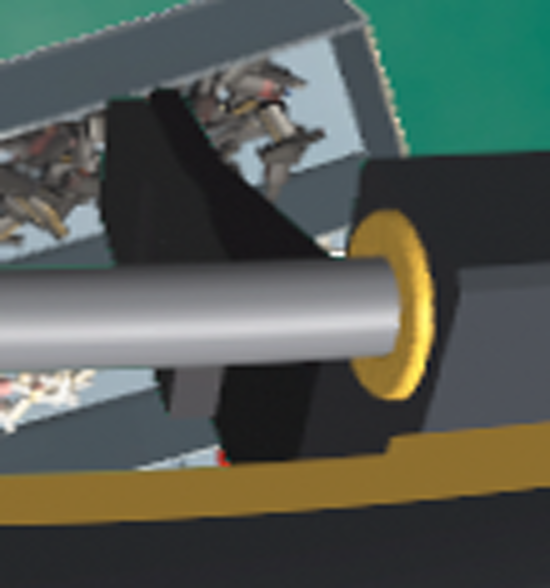

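View pics/w6d.png

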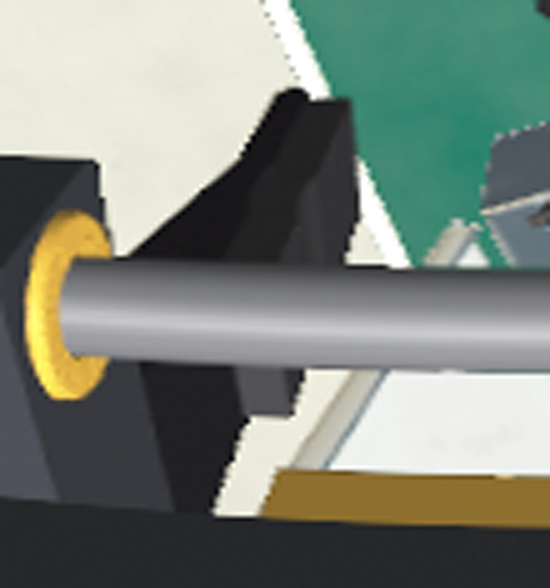

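Both views agree: the feeler stands upright again, but the visible finger ends sit about 37 mm short of the reported TCP. In the second try the tips rested on the 62 mm cap with the TCP reported at z ≈ 0.025. The same shortfall explains both misses, so I must command lower.

Run:
```python
from h import *
im=get_image('wrist');o=get_obs()
g=cv2.resize(im['pixels'][155:210,230:290,::-1],None,fx=10,fy=10,interpolation=0);cv2.imwrite('pics/w7.png',g)
p=im['pixels'][155:210,230:290].astype(int);m=(p.min(2)>200).astype(np.uint8)
c,l,st,ce=cv2.connectedComponentsWithStats(m)
for i in range(1,c):
    if st[i][4]>10:
        uv=ce[i]+[230,155];print(st[i][4],uv,wplane(o,im,uv,.062))
S=get_image('side');T=get_image('top')
p=S['pixels'][255:305,255:295].astype(int);m=(p.min(2)>140).astype(np.uint8)
c,l,st,ce=cv2.connectedComponentsWithStats(m)
for i in range(1,c):
    uv=ce[i]+[255,255];print('side',st[i][4],uv,onplane(S,uv,.062))
print(o['ee_pos'])
```

```text
165 [258.8969697  174.24848485] [ 0.36895452 -0.22620978  0.062     ]
92 [258.2173913 196.7826087] [ 0.38810006 -0.23245809  0.062     ]
side 16 [255.875 259.5  ] [ 0.37439711 -0.19115397  0.062     ]
side 10 [268.5 268.2] [ 0.3893124  -0.23068501  0.062     ]
side 41 [268.90243902 286.02439024] [ 0.36807202 -0.28571933  0.062     ]
side 2 [255.5 303.5] [ 0.32332068 -0.32446023  0.062     ]
[ 0.38715962 -0.23039194  0.10329802]
```

View pics/w7.png

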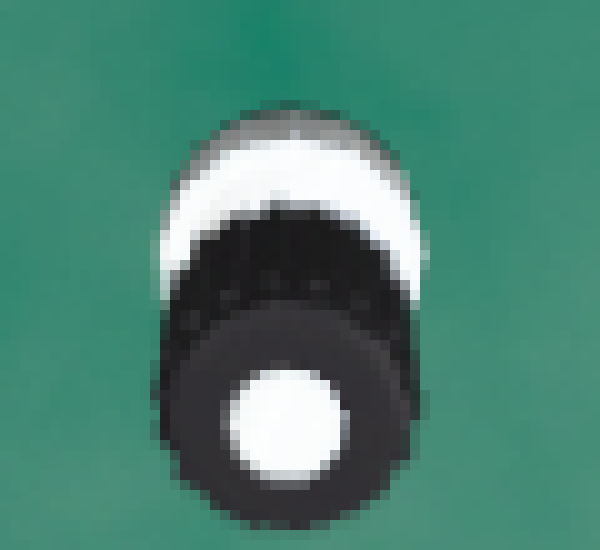

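Call:
{"name": "play_rows", "arguments": {"rows": [[[30,-1,-1,0],[60,-1,-1,0],[80,-1,-1,0],[90,-1,-1,0],[98,-1,-1,0],[104,-1,-1,0],[107,-1,-1,0],[107,-1,-1,0],[107,-1,-1,0]]]}}

```text
time: 11.28
ee_pos: [0.3887, -0.2318, -0.0026]
tool_rot: [[0.001, -0.96, 0.28], [0.0, 0.28, 0.96], [-1.0, -0.001, 0.0]]
ft_force: [0.6, -0.6, 0.6]
grip_width: 0.0609
```

Run:
```python
from h import *
o=get_obs();im=snap('wrist','w8.png');S=snap('side','s8.png');print(o['ee_pos'],o['ft_force'])
cv2.imwrite('pics/s8c.png',cv2.resize(S['pixels'][185:300,225:320,::-1],None,fx=5,fy=5,interpolation=2))
```

```text
[ 0.38868905 -0.23183104 -0.00262866] [ 0.63996567 -0.6174305   0.61968785]
```

View pics/s8c.png

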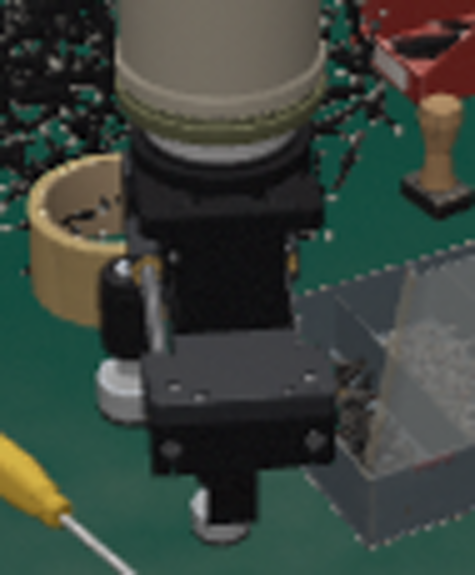

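View pics/w8.png

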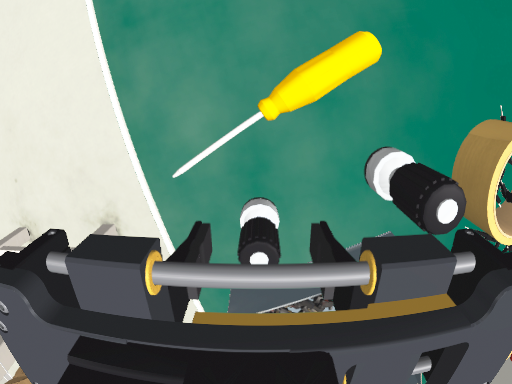

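Call:
{"name": "play_rows", "arguments": {"rows": [[[0,0,0,0],[0,0,0,0],[0,0,0,0],[0,0,0,0],[0,0,0,0],[0,0,0,0],[0,0,0,0]]], "grip": 0}}

```text
time: 12.25
ee_pos: [0.3884, -0.2318, -0.0029]
tool_rot: [[-0.0, -0.96, 0.28], [0.0, 0.28, 0.96], [-1.0, 0.0, 0.0]]
ft_force: [-0.4, 1.0, -0.4]
grip_width: 0.0209
```

Call:
{"name": "play_rows", "arguments": {"rows": [[[0,0,0,0],[-20,0,0,0],[-60,0,0,0],[-120,0,0,0],[-180,0,0,0],[-210,0,0,0]]]}}

```text
time: 13.0
ee_pos: [0.3892, -0.2321, 0.21]
tool_rot: [[0.004, -0.96, 0.28], [0.001, 0.28, 0.96], [-1.0, -0.004, 0.002]]
ft_force: [0.9, -0.2, -3.2]
grip_width: 0.0212
```

Run:
```python
from h import *
o=get_obs();im=snap('wrist','w9.png');S=snap('side','s9.png');print(o['ee_pos'],o['ft_force'],o['grip_width'])
cv2.imwrite('pics/s9c.png',cv2.resize(S['pixels'][120:280,205:325,::-1],None,fx=3.7,fy=3.7,interpolation=2))
plan((.46,0,.24)); plan((.46,.27,.24),np.radians(122.2))
```

```text
[ 0.38918412 -0.23213858  0.21003617] [ 0.8589143  -0.17601337 -3.20182394] 0.021197756198949317
t 13.1 shift [-29.6, -2.3, 242.6] twist 0
t 13.1 shift [-29.5, 73.3, 501.8] twist -0.846
```

View pics/s9c.png

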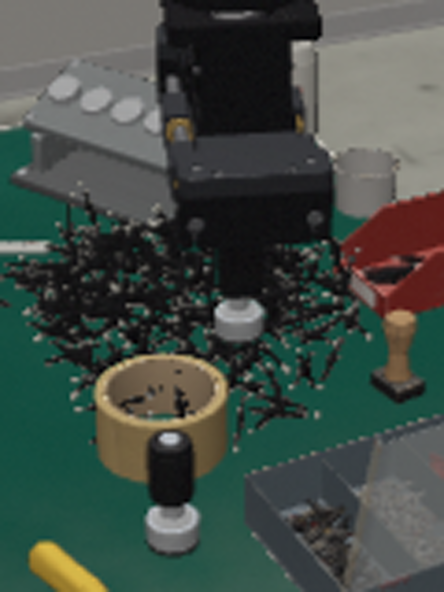

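View pics/w9.png

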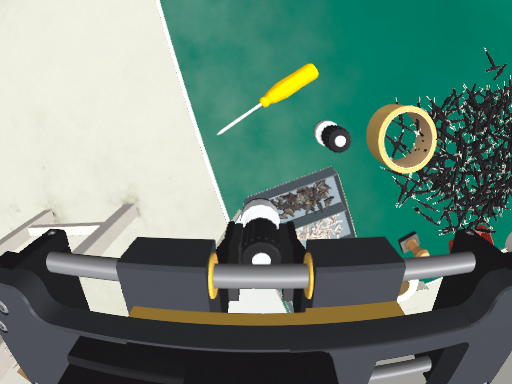

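Run:
```python
from h import *
plan((.555,.365,.26),np.radians(122.2))
T=get_image('top')
print('bottle',onplane(T,(155,143),0),onplane(T,(139,127),.136))
```

```text
t 13.1 shift [-49.0, 8.6, 619.7] twist -0.846
bottle [0.66472803 0.3575508  0.        ] [0.67999154 0.36987537 0.136     ]
```

Call:
{"name": "play_rows", "arguments": {"rows": [[[-30,-2,243,0],[-30,-2,243,0],[-30,-2,243,-0.2],[-30,-2,243,-0.35],[-49,9,620,-0.846],[-49,9,620,-0.846],[-49,9,620,-0.846],[-49,9,620,-0.846],[-49,9,620,-0.846],[-49,9,620,-0.846],[-49,9,620,-0.846],[-49,9,620,-0.846]]]}}

```text
time: 14.65
ee_pos: [0.5533, 0.3651, 0.2537]
tool_rot: [[-0.002, -0.846, -0.533], [-0.003, -0.533, 0.846], [-1.0, 0.003, -0.001]]
ft_force: [-0.9, -0.2, -1.0]
grip_width: 0.0213
```

Run:
```python
from h import *
get_image('top')
o=get_obs();im=snap('wrist','w10.png');print(o['ee_pos'],o['tool_rot'],np.round(o['joint_pos'],2),o['joint_velocities'])
snap('side','s10.png')
```

```text
[0.5536182  0.36430695 0.2547021 ] [[-0.00125721 -0.84699956 -0.53159211]
 [-0.00198731 -0.53158936  0.84699988]
 [-0.99999724  0.0021213  -0.00101493]] [-0.95  0.41  0.43  1.25 -0.17  1.51  1.59] [ 0.00942487 -0.02979627  0.00696185 -0.00069559  0.00063287  0.00266125
 -0.00081377]
```

View pics/w10.png

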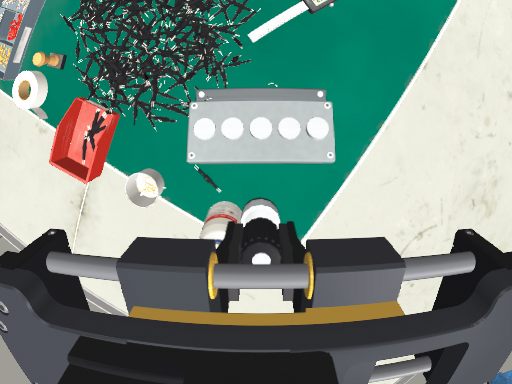

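View pics/s10.png

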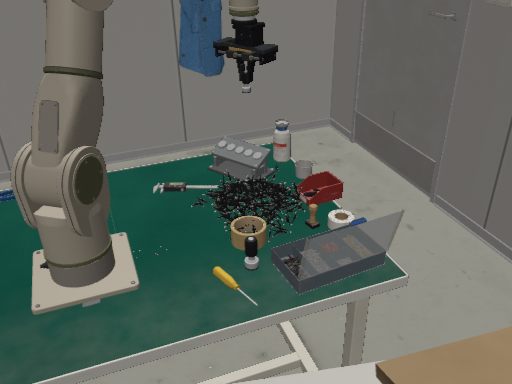

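```bash
cat >> h.py <<'E'
def blobs(im,box,th,amin):
    x0,y0,x1,y1=box;g=cv2.cvtColor(im['pixels'],cv2.COLOR_RGB2GRAY)[y0:y1,x0:x1]
    c,l,st,ce=cv2.connectedComponentsWithStats((g>th).astype(np.uint8))
    return [(int(st[i][4]),ce[i]+[x0,y0]) for i in range(1,c) if st[i][4]>=amin]
def face(c,yaw):
    a=np.radians(24);X=np.array([np.cos(a)*np.cos(yaw),np.cos(a)*np.sin(yaw),np.sin(a)]);Y=np.array([-np.sin(yaw),np.cos(yaw),0]);return np.c_[X,Y,np.cross(X,Y)]
E
python3 - <<'E'
from h import *
from scipy.optimize import least_squares
im=get_image('wrist');o=get_obs();T=get_image('top');S=get_image('side')
for th in (190,210,225): print(th,[(a,c.round(1).tolist()) for a,c in blobs(im,(190,110,335,150),th,60)])
w=[c for a,c in blobs(im,(190,110,335,150),210,60)]
w=sorted(w,key=lambda c:-c[0])   # left pad(+y) = image right
t=[(131.3,204.5),(142.6,197.2),(153.8,190.3),(165.1,183.6),(176.3,176.8)]
s=[(221.8,143),(230.4,146.3),(238.9,149.2),(247.6,151.9),(256.8,154.6)]
ys=np.array([72,36,0,-36,-72])/1e3
def res(p,k,use='wts'):
    F=face(p[:3],p[3]);r=[]
    for i in range(5):
        X=p[:3]+F@[0,ys[i],.003 if i==k else 0]
        if 'w' in use:r+=list(wproj(o,im,X)-w[i])
        if 't' in use:r+=list(sproj(T,X)-t[i])
        if 's' in use:r+=list(sproj(S,X)-s[i])
    return np.array(r)
for use in ('wts','ts','wt','ws'):
  for k in ((-1,0,1,2,3,4) if use=='wts' else (-1,)):
    q=least_squares(res,[.516,.339,.08,.56],args=(k,use));print(use,k,q.x.round(4),2*q.cost)
E
```

```text
190 [(5642, [260.8, 129.6])]
210 [(407, [232.1, 127.6]), (404, [260.8, 127.3]), (398, [289.0, 127.3]), (392, [317.5, 127.3]), (390, [204.3, 128.4])]
225 [(377, [232.1, 127.5]), (381, [260.6, 127.1]), (368, [288.9, 127.2]), (368, [317.4, 127.0]), (369, [204.1, 128.2])]
wts -1 [0.5159 0.3408 0.0806 0.5667] 6.150707579333573
wts 0 [0.5161 0.3409 0.08   0.5621] 5.092860550310925
wts 1 [0.5161 0.3409 0.0801 0.5644] 7.541977477657673
wts 2 [0.5161 0.341  0.0801 0.5667] 7.809944868876728
wts 3 [0.5161 0.341  0.08   0.569 ] 7.320401141773267
wts 4 [0.516  0.3411 0.0799 0.5712] 7.143777593546129
ts -1 [0.5159 0.3382 0.0821 0.5605] 0.8100677190945471
wt -1 [0.5158 0.341  0.079  0.5677] 4.430869840909185
ws -1 [0.5159 0.3413 0.081  0.567 ] 2.235428568477414
```

Run:
```python
from h import *
plan((.4766,.4004,.15),np.radians(122.2));plan((.4766,.4004,.0985),np.radians(122.2))
```

```text
t 14.95 shift [106.7, 46.5, 70.8] twist -0.001
t 14.95 shift [158.2, 46.5, 70.8] twist -0.001
```

Call:
{"name": "play_rows", "arguments": {"rows": [[[60,46,71,0],[107,46,71,0],[135,46,71,0],[155,46,71,0],[158,46,71,0],[158,46,71,0],[158,46,71,0]]]}}

```text
time: 15.82
ee_pos: [0.4775, 0.4018, 0.0996]
tool_rot: [[0.001, -0.846, -0.533], [0.002, -0.533, 0.846], [-1.0, -0.002, 0.001]]
ft_force: [-0.6, -0.1, -1.9]
grip_width: 0.0209
```

Run:
```python
from h import *
plan((.4766,.4004,.0985),np.radians(122.2))
o=get_obs();im=snap('wrist','w11.png');print(o['ee_pos'],o['ft_force']);S=snap('side','s11.png')
cv2.imwrite('pics/s11c.png',cv2.resize(S['pixels'][80:190,185:300,::-1],None,fx=5,fy=5,interpolation=2))
```

```text
t 15.82 shift [1.1, 1.5, -0.8] twist -0.0
[0.47745693 0.40183736 0.09959548] [-0.58047868 -0.12405778 -1.88077482]
```

View pics/w11.png

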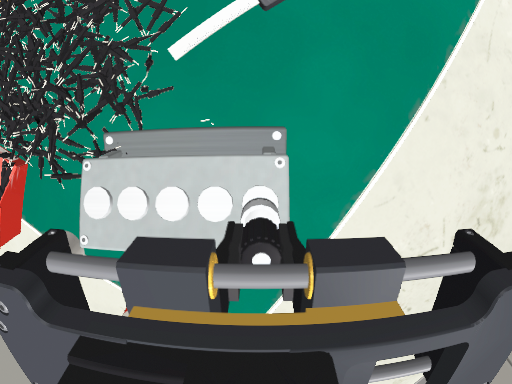

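View pics/s11c.png

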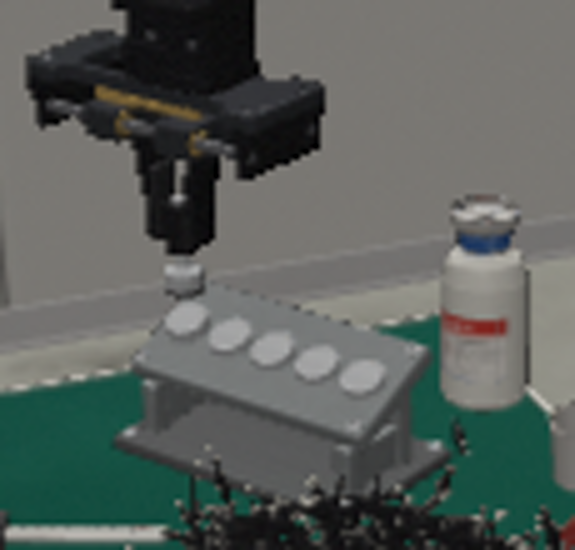

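Call:
{"name": "play_rows", "arguments": {"rows": [[[6,1,-1,0],[9,1,-1,0],[10,1,-1,0],[10,1,-1,0]]]}}

```text
time: 16.42
ee_pos: [0.4763, 0.4001, 0.0881]
tool_rot: [[-0.0, -0.846, -0.533], [-0.0, -0.533, 0.846], [-1.0, 0.0, 0.0]]
ft_force: [-0.6, 0.1, -2.1]
grip_width: 0.0214
```

Call:
{"name": "play_rows", "arguments": {"rows": [[[1.5,0,0,0],[1.5,0,0,0]]]}}

```text
time: 16.68
ee_pos: [0.4763, 0.4001, 0.0866]
tool_rot: [[-0.0, -0.846, -0.533], [-0.0, -0.533, 0.846], [-1.0, 0.0, -0.0]]
ft_force: [-0.3, -0.2, -1.9]
grip_width: 0.0213
```

Call:
{"name": "play_rows", "arguments": {"rows": [[[1.5,0,0,0],[1.5,0,0,0]]]}}

```text
time: 16.92
ee_pos: [0.4763, 0.4002, 0.0851]
tool_rot: [[0.0, -0.846, -0.533], [0.0, -0.533, 0.846], [-1.0, -0.0, 0.0]]
ft_force: [0.2, -0.3, -0.7]
grip_width: 0.0213
```

Call:
{"name": "play_rows", "arguments": {"rows": [[[1,0,0,0],[1,0,0,0]]]}}

```text
time: 17.18
ee_pos: [0.4766, 0.4003, 0.0847]
tool_rot: [[0.0, -0.846, -0.533], [0.001, -0.533, 0.846], [-1.0, -0.001, 0.0]]
ft_force: [-0.7, -0.8, 4.0]
grip_width: 0.0211
```

Call:
{"name": "play_rows", "arguments": {"rows": [[[1,0,0,0],[1,0,0,0]]]}}

```text
time: 17.42
ee_pos: [0.4767, 0.4005, 0.0844]
tool_rot: [[0.001, -0.846, -0.533], [0.001, -0.533, 0.846], [-1.0, -0.001, 0.001]]
ft_force: [-1.8, -2.4, 11.0]
grip_width: 0.0212
```

Call:
{"name": "play_rows", "arguments": {"rows": [[[0.5,3,0,0],[1.5,5,0,0],[2.5,7,0,0],[4,10,0,0],[4,10,0,0]]]}}

```text
time: 18.05
ee_pos: [0.4694, 0.3957, 0.081]
tool_rot: [[0.003, -0.846, -0.533], [0.003, -0.533, 0.846], [-1.0, -0.004, 0.001]]
ft_force: [1.0, 0.8, 11.1]
grip_width: 0.0215
```

Run:
```python
from h import *
o=get_obs();im=snap('wrist','w12.png');print(o['ee_pos'],o['ft_force']);S=snap('side','s12.png')
cv2.imwrite('pics/s12c.png',cv2.resize(S['pixels'][80:190,185:300,::-1],None,fx=5,fy=5,interpolation=2))
cv2.imwrite('pics/w12c.png',cv2.resize(im['pixels'][140:290,200:330,::-1],None,fx=4,fy=4,interpolation=2))
```

```text
[0.46941883 0.39565908 0.08097965] [ 1.01856761  0.84677289 11.07118944]
```

View pics/w12c.png

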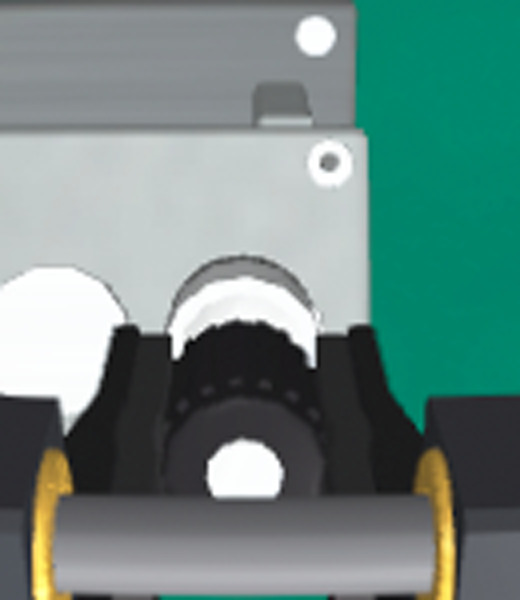

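View pics/s12c.png

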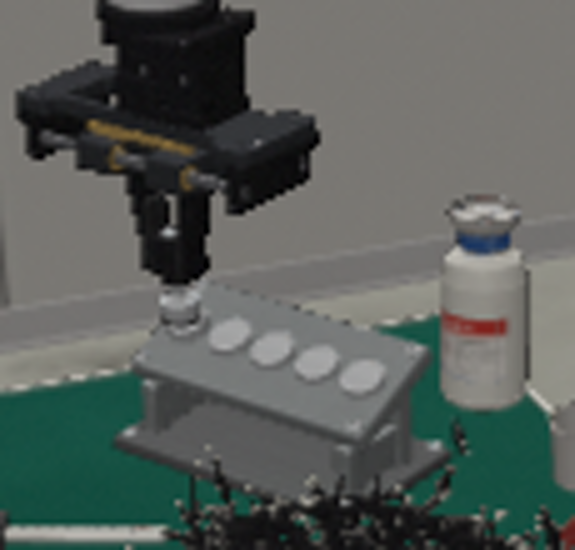

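The foot's top edge moved from row 186 to row 204 relative to the gripper while the cap stayed at about row 258, so the feeler is pivoting in the jaws. I continue the arc.

Call:
{"name": "play_rows", "arguments": {"rows": [[[1,2,0,0],[2.5,4,0,0],[4,6,0,0],[6,9,0,0],[6,9,0,0]]]}}

```text
time: 18.77
ee_pos: [0.4612, 0.3904, 0.0747]
tool_rot: [[0.002, -0.846, -0.533], [0.002, -0.533, 0.846], [-1.0, -0.003, 0.001]]
ft_force: [-1.9, -1.5, 12.5]
grip_width: 0.0214
```

Run:
```python
from h import *
o=get_obs();im=snap('wrist','w13.png');print(o['ee_pos'],o['ft_force'],o['ft_torque']);S=snap('side','s13.png')
a=cv2.resize(S['pixels'][105:170,200:280,::-1],None,fx=7,fy=7,interpolation=2);cv2.imwrite('pics/s13c.png',a)
cv2.imwrite('pics/w13c.png',cv2.resize(im['pixels'][140:290,200:330,::-1],None,fx=4,fy=4,interpolation=2))
```

```text
[0.46124388 0.39036789 0.07473153] [-1.86610974 -1.53083618 12.51040946] [-0.34371709  0.11185296 -0.02618409]
```

View pics/w13c.png

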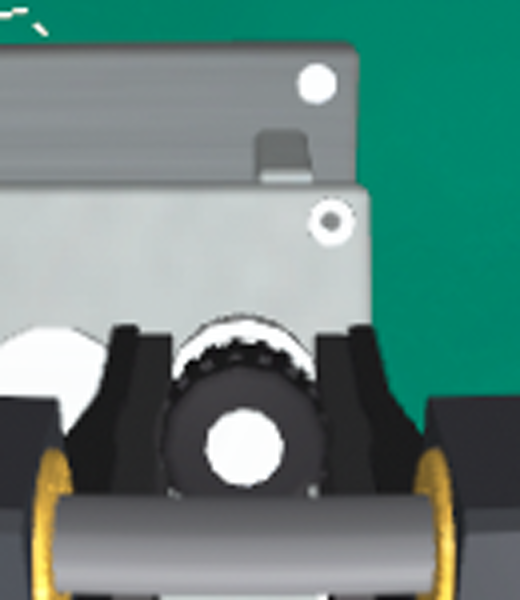

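View pics/s13c.png

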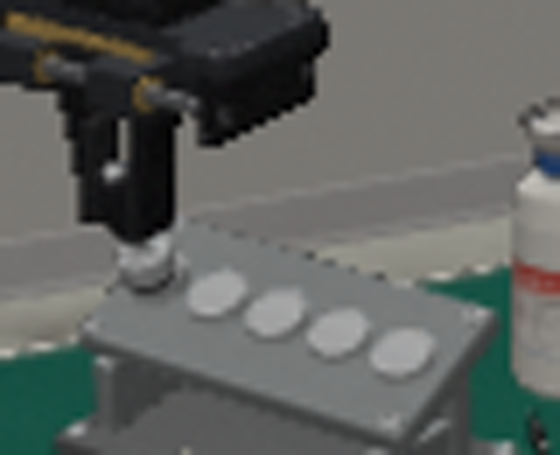

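```bash
cat >> h.py <<'E'
def tproj(im,p):
    T=im['tool_from_camera'];c=T[:3,:3].T@(np.array(p)-T[:3,3]);r=np.arctan2(np.hypot(c[0],c[1]),c[2])*im['mtx'][0,0];ph=np.arctan2(c[1],c[0]);return im['mtx'][:2,2]+r*np.array([np.cos(ph),np.sin(ph)])
E
python3 - <<'E'
from h import *
im=get_image('wrist')
def pt(g,a,s,rho=0): # s height along feeler, rho radial toward downhill
    a=np.radians(a);d=s-g
    x=-3-g-d*np.cos(a)+rho*np.sin(a); y=d*np.sin(a)+rho*np.cos(a); return np.array([x,y,0])/1e3
for g in (43,46,49,52,55):
  print(g,[(a,tproj(im,pt(g,a,62))[1].round(1),tproj(im,pt(g,a,62,11))[1].round(1),tproj(im,pt(g,a,15,13.5))[1].round(1),tproj(im,pt(g,a,0,13.5))[1].round(1)) for a in (0,12,18,21,24,27)])
print(np.array(blobs(im,(240,235,280,265),200,20),dtype=object))
for n in ('w11','w12','w13'):
    p=cv2.imread(f'pics/{n}.png');print(n,[(a,c.round(1)) for a,c in blobs({'pixels':p},(245,240,280,264),200,20)], p[175:260:1,261].max(1).tolist())
E
```

```text
43 [(0, np.float64(259.2), np.float64(241.0), np.float64(204.4), np.float64(196.9)), (12, np.float64(252.4), np.float64(232.3), np.float64(211.8), np.float64(208.1)), (18, np.float64(248.8), np.float64(228.1), np.float64(215.8), np.float64(214.1)), (21, np.float64(246.9), np.float64(226.2), np.float64(217.9), np.float64(217.1)), (24, np.float64(245.0), np.float64(224.2), np.float64(220.0), np.float64(220.1)), (27, np.float64(243.2), np.float64(222.4), np.float64(222.2), np.float64(223.2))]
46 [(0, np.float64(259.2), np.float64(241.0), np.float64(204.4), np.float64(196.9)), (12, np.float64(253.5), np.float64(233.4), np.float64(212.7), np.float64(209.0)), (18, np.float64(250.4), np.float64(229.9), np.float64(217.1), np.float64(215.3)), (21, np.float64(248.9), np.float64(228.2), np.float64(219.4), np.float64(218.5)), (24, np.float64(247.3), np.float64(226.5), np.float64(221.8), np.float64(221.8)), (27, np.float64(245.7), np.float64(225.0), np.float64(224.2), np.float64(225.1))]
49 [(0, np.float64(259.2), np.float64(241.0), np.float64(204.4), np.float64(196.9)), (12, np.float64(254.6), n
[... 2021 characters left out ...]
 178, 96, 131, 144, 144, 142, 225, 253, 254, 253, 252, 247, 247, 249, 250, 251, 251, 130, 39, 30, 29, 29, 30, 29, 29, 29, 30, 29, 29, 30, 29, 30, 30, 30, 29, 30, 44, 63, 59, 56, 56, 56, 56, 55, 56, 56, 81, 211, 253, 254, 254, 254, 254, 253, 253, 253, 253]
w13 [(268, array([260.7, 251.5]))] [142, 141, 145, 145, 146, 147, 146, 145, 142, 144, 124, 133, 160, 191, 206, 209, 208, 207, 206, 205, 206, 205, 205, 205, 206, 205, 207, 207, 207, 207, 207, 209, 209, 209, 209, 209, 209, 208, 207, 207, 207, 207, 207, 172, 127, 246, 254, 254, 254, 232, 179, 26, 26, 26, 26, 26, 33, 57, 62, 66, 67, 68, 68, 68, 66, 66, 66, 178, 251, 254, 254, 254, 254, 253, 253, 253, 253, 253, 253, 253, 253, 253, 253, 253, 253]
```

Call:
{"name": "play_rows", "arguments": {"rows": [[[1,1,0,0],[2,2,0,0],[3,2,0,0],[3,2,0,0]]]}}

```text
time: 19.42
ee_pos: [0.4596, 0.3891, 0.0726]
tool_rot: [[0.002, -0.846, -0.533], [0.002, -0.533, 0.846], [-1.0, -0.002, 0.001]]
ft_force: [-5.6, -6.9, 21.5]
grip_width: 0.0218
```

Run:
```python
from h import *
o=get_obs();im=snap('wrist','w14.png');print(o['ee_pos'],o['ft_force'],o['ft_torque'])
p=im['pixels'];print([(a,c.round(1)) for a,c in blobs(im,(245,240,280,264),200,20)], list(zip(range(212,250),p[212:250,261].max(1).tolist())))
```

```text
[0.45961713 0.389085   0.0726355 ] [-5.55641382 -6.94962206 21.48333098] [-1.27940628  1.02853191 -0.01170988]
[(273, array([260.5, 249. ]))] [(212, 210), (213, 209), (214, 209), (215, 208), (216, 207), (217, 207), (218, 207), (219, 207), (220, 207), (221, 207), (222, 180), (223, 253), (224, 254), (225, 253), (226, 250), (227, 34), (228, 27), (229, 36), (230, 55), (231, 63), (232, 69), (233, 69), (234, 70), (235, 67), (236, 68), (237, 68), (238, 68), (239, 99), (240, 223), (241, 254), (242, 254), (243, 254), (244, 254), (245, 253), (246, 253), (247, 253), (248, 253), (249, 253)]
```

Flat on pad 1: the force is along the pad normal, and cap and rim rows match a 24° tilt. I ease off to take the light-contact reference, then go to pad 2.

Call:
{"name": "play_rows", "arguments": {"rows": [[[-2,0,0,0],[-2,0,0,0]]]}}

```text
time: 19.73
ee_pos: [0.4587, 0.3888, 0.0725]
tool_rot: [[0.0, -0.846, -0.533], [0.0, -0.533, 0.846], [-1.0, -0.0, 0.0]]
ft_force: [-0.6, -2.3, 7.4]
grip_width: 0.0216
```

Call:
{"name": "play_rows", "arguments": {"rows": [[[-1,0,0,0],[-1,0,0,0]]]}}

```text
time: 19.98
ee_pos: [0.4581, 0.3886, 0.0726]
tool_rot: [[-0.001, -0.846, -0.533], [-0.001, -0.533, 0.846], [-1.0, 0.001, -0.0]]
ft_force: [-0.0, -1.4, 1.3]
grip_width: 0.0213
```

Call:
{"name": "play_rows", "arguments": {"rows": [[[-6,0,0,0],[-10,0,-10,0],[-10,0,-36,0],[-10,0,-36,0],[-10,0,-36,0]]]}}

```text
time: 20.6
ee_pos: [0.4777, 0.3585, 0.0832]
tool_rot: [[-0.0, -0.846, -0.533], [0.0, -0.533, 0.846], [-1.0, 0.0, 0.0]]
ft_force: [-0.4, 1.2, -0.3]
grip_width: 0.0212
```

```bash
cat >> h.py <<'E'
def rep():
    o=get_obs();e=np.array(o['ee_pos']);d=e-np.array([.516,.340,.081]);c,s=.846,.533
    foot=d+np.array([c*.0199,s*.0199,.0102])-0
    print('t',round(o['time'],2),'h,y,v of foot est (mm)',np.round([foot[0]*c+foot[1]*s,-foot[0]*s+foot[1]*c,(e[2]-.0738+.0)*0+ (d[2]+.0072)][0:3],4)*1000,'F',np.round(o['ft_force'],1),'tau',np.round(o['ft_torque'],2),'v-h*tan',round(1000*(d[2]+.0072-(foot[0]*c+foot[1]*s)*np.tan(np.radians(24))),2))
E
python3 - <<'E'
from h import *
rep()
im=snap('wrist','w15.png');p=im['pixels'];print([(a,c.round(1)) for a,c in blobs(im,(245,238,280,264),200,20)], list(zip(range(215,245),p[215:245,261].max(1).tolist())))
E
```

```text
t 20.6 h,y,v of foot est (mm) [-2.7 36.1  9.4] F [-0.4  1.2 -0.3] tau [ 0.09  0.16 -0.02] v-h*tan 10.59
[(273, array([260.5, 249.9]))] [(215, 201), (216, 203), (217, 204), (218, 204), (219, 204), (220, 186), (221, 178), (222, 253), (223, 254), (224, 254), (225, 251), (226, 123), (227, 26), (228, 27), (229, 27), (230, 47), (231, 58), (232, 65), (233, 69), (234, 70), (235, 68), (236, 68), (237, 68), (238, 68), (239, 68), (240, 108), (241, 230), (242, 254), (243, 254), (244, 254)]
```

View pics/w15.png

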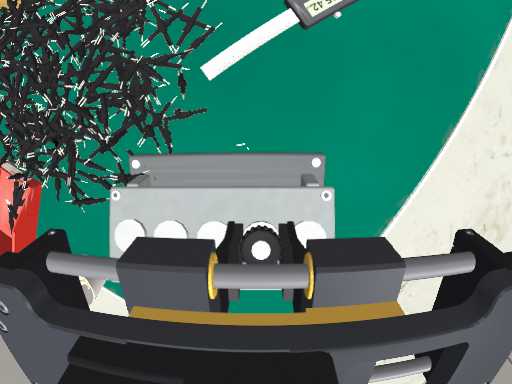

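Call:
{"name": "play_rows", "arguments": {"rows": [[[0,-3,0,0],[3,-3,0,0],[4,-3,0,0],[4,-3,0,0]]]}}

```text
time: 21.15
ee_pos: [0.4801, 0.36, 0.0789]
tool_rot: [[-0.0, -0.846, -0.533], [-0.0, -0.533, 0.846], [-1.0, 0.0, -0.0]]
ft_force: [0.6, -0.3, -2.2]
grip_width: 0.0214
```

Call:
{"name": "play_rows", "arguments": {"rows": [[[2,0,0,0],[3.5,0,0,0],[3.5,0,0,0]]]}}

```text
time: 21.52
ee_pos: [0.4802, 0.36, 0.0755]
tool_rot: [[-0.0, -0.846, -0.533], [-0.0, -0.533, 0.846], [-1.0, 0.0, 0.0]]
ft_force: [-0.2, -0.3, -1.3]
grip_width: 0.0212
```

```bash
python3 -c "
from h import *
rep()"
```

```text
t 21.52 h,y,v of foot est (mm) [ 0.2 36.   1.7] F [-0.2 -0.3 -1.3] tau [ 0.04  0.07 -0.06] v-h*tan 1.56
```

Call:
{"name": "play_rows", "arguments": {"rows": [[[1.5,0,0,0],[1.5,0,0,0]]]}}

```text
time: 21.78
ee_pos: [0.4802, 0.36, 0.074]
tool_rot: [[-0.0, -0.846, -0.533], [0.0, -0.533, 0.846], [-1.0, 0.0, 0.0]]
ft_force: [-0.7, -0.1, -2.7]
grip_width: 0.0216
```

Call:
{"name": "play_rows", "arguments": {"rows": [[[1,0,0,0],[1,0,0,0]]]}}

```text
time: 22.02
ee_pos: [0.4803, 0.36, 0.0731]
tool_rot: [[-0.0, -0.846, -0.533], [-0.0, -0.533, 0.846], [-1.0, 0.0, 0.0]]
ft_force: [-0.5, 0.2, -1.9]
grip_width: 0.021
```

Call:
{"name": "play_rows", "arguments": {"rows": [[[1,0,0,0],[1,0,0,0]]]}}

```text
time: 22.28
ee_pos: [0.4802, 0.36, 0.0721]
tool_rot: [[-0.0, -0.846, -0.533], [-0.0, -0.533, 0.846], [-1.0, 0.0, 0.0]]
ft_force: [-0.1, -0.4, -0.8]
grip_width: 0.0211
```

```bash
python3 -c "
from h import *
rep()"
```

```text
t 22.27 h,y,v of foot est (mm) [ 0.3 36.  -1.7] F [-0.1 -0.4 -0.8] tau [-0.    0.02 -0.04] v-h*tan -1.88
```

Call:
{"name": "play_rows", "arguments": {"rows": [[[1,0,0,0],[1,0,0,0]]]}}

```text
time: 22.52
ee_pos: [0.4803, 0.36, 0.0711]
tool_rot: [[-0.0, -0.846, -0.533], [0.0, -0.533, 0.846], [-1.0, 0.0, 0.0]]
ft_force: [0.1, -0.6, -0.9]
grip_width: 0.0211
```

Call:
{"name": "play_rows", "arguments": {"rows": [[[1,0,0,0],[1,0,0,0]]]}}

```text
time: 22.78
ee_pos: [0.4803, 0.3601, 0.0707]
tool_rot: [[-0.0, -0.846, -0.533], [0.0, -0.533, 0.846], [-1.0, -0.0, 0.0]]
ft_force: [-2.6, -2.1, 4.8]
grip_width: 0.0214
```

Call:
{"name": "play_rows", "arguments": {"rows": [[[1,0,0,0],[1,0,0,0]]]}}

```text
time: 23.02
ee_pos: [0.4802, 0.36, 0.0705]
tool_rot: [[-0.0, -0.846, -0.533], [0.001, -0.533, 0.846], [-1.0, 0.0, 0.001]]
ft_force: [-6.2, -5.2, 12.6]
grip_width: 0.0213
```

```bash
python3 -c "
from h import *
rep()"
```

```text
t 23.02 h,y,v of foot est (mm) [ 0.3 36.  -3.3] F [-6.2 -5.2 12.6] tau [-0.99  1.46 -0.04] v-h*tan -3.46
```

Pad 2 made contact 3.3 mm lower vertically than pad 1. 3 mm along the normal equals 3.28 mm vertically, so pad 1 looks proud. I go on to pads 3, 4 and 5, pressing to the same command height each time.

Call:
{"name": "play_rows", "arguments": {"rows": [[[-8,0,0,0],[-10,0,-18,0],[-10,0,-36,0],[-10,0,-36,0],[-6,0,-36,0],[-3.5,0,-36,0],[-3.5,0,-36,0]]]}}

```text
time: 23.9
ee_pos: [0.4989, 0.3299, 0.0722]
tool_rot: [[-0.001, -0.846, -0.534], [-0.0, -0.534, 0.846], [-1.0, 0.001, 0.0]]
ft_force: [-0.0, -0.4, -1.9]
grip_width: 0.0213
```

```bash
python3 -c "
from h import *
rep()"
```

```text
t 23.9 h,y,v of foot est (mm) [ 0.1  0.6 -1.6] F [-0.  -0.4 -1.9] tau [0.05 0.09 0.02] v-h*tan -1.68
```

Call:
{"name": "play_rows", "arguments": {"rows": [[[1.5,0,-0.5,0],[1.5,0,-0.5,0]]]}}

```text
time: 24.15
ee_pos: [0.4997, 0.3292, 0.0711]
tool_rot: [[-0.0, -0.846, -0.533], [-0.0, -0.533, 0.846], [-1.0, 0.0, 0.0]]
ft_force: [-0.4, -1.5, 0.2]
grip_width: 0.0212
```

Call:
{"name": "play_rows", "arguments": {"rows": [[[1,0,0,0],[1,0,0,0]]]}}

```text
time: 24.4
ee_pos: [0.4998, 0.3293, 0.0707]
tool_rot: [[0.0, -0.846, -0.533], [0.0, -0.533, 0.846], [-1.0, -0.0, 0.0]]
ft_force: [-4.2, -2.4, 4.6]
grip_width: 0.0215
```

Call:
{"name": "play_rows", "arguments": {"rows": [[[1,0,0,0],[1,0,0,0]]]}}

```text
time: 24.65
ee_pos: [0.4997, 0.3292, 0.0705]
tool_rot: [[-0.0, -0.846, -0.533], [0.001, -0.533, 0.846], [-1.0, -0.0, 0.001]]
ft_force: [-6.9, -4.8, 13.4]
grip_width: 0.021
```

```bash
python3 -c "
from h import *
rep()"
```

```text
t 24.65 h,y,v of foot est (mm) [ 0.3 -0.4 -3.3] F [-6.9 -4.8 13.4] tau [-0.87  1.53  0.03] v-h*tan -3.45
```

Pad 3 is at the same level as pad 2. Next, pad 4.

Call:
{"name": "play_rows", "arguments": {"rows": [[[-8,0,0,0],[-10,0,-18,0],[-10,0,-36,0],[-10,0,-36,0],[-6,0,-36,0],[-3,0,-36,0],[-2,0,-36,0],[-1,0,-36,0],[-1,0,-36,0]]]}}

```text
time: 25.78
ee_pos: [0.5184, 0.2991, 0.0706]
tool_rot: [[-0.001, -0.846, -0.534], [0.0, -0.534, 0.846], [-1.0, 0.0, 0.001]]
ft_force: [-4.9, -1.9, 4.4]
grip_width: 0.0212
```

Call:
{"name": "play_rows", "arguments": {"rows": [[[1,0,0,0],[1,0,0,0],[1,0,0,0]]]}}

```text
time: 26.15
ee_pos: [0.5184, 0.2991, 0.0704]
tool_rot: [[-0.001, -0.846, -0.533], [0.001, -0.533, 0.846], [-1.0, 0.0, 0.001]]
ft_force: [-8.3, -3.5, 13.6]
grip_width: 0.0213
```

```bash
python3 -c "
from h import *
rep()"
```

```text
t 26.15 h,y,v of foot est (mm) [  0.1 -35.9  -3.4] F [-8.3 -3.5 13.6] tau [-0.6   1.99  0.01] v-h*tan -3.44
```

Pad 4 is at the same level too. Next, pad 5.

Call:
{"name": "play_rows", "arguments": {"rows": [[[-8,0,0,0],[-10,0,-18,0],[-10,0,-36,0],[-10,0,-36,0],[-6,0,-36,0],[-3,0,-36,0],[-2,0,-36,0],[-1,0,-36,0],[-1,0,-36,0]]]}}

```text
time: 27.28
ee_pos: [0.5376, 0.2687, 0.0706]
tool_rot: [[-0.001, -0.846, -0.534], [0.001, -0.534, 0.846], [-1.0, 0.0, 0.001]]
ft_force: [-4.9, -0.9, 5.3]
grip_width: 0.0213
```

Call:
{"name": "play_rows", "arguments": {"rows": [[[1,0,0,0],[1,0,0,0],[1,0,0,0]]]}}

```text
time: 27.65
ee_pos: [0.5376, 0.2686, 0.0704]
tool_rot: [[-0.001, -0.846, -0.533], [0.001, -0.533, 0.846], [-1.0, 0.0, 0.001]]
ft_force: [-8.4, -2.6, 13.1]
grip_width: 0.021
```

Run:
```python
from h import *
rep()
im=snap('wrist','w20.png');S=snap('side','s20.png')
cv2.imwrite('pics/s20c.png',cv2.resize(S['pixels'][90:185,200:305,::-1],None,fx=6,fy=6,interpolation=2))
p=im['pixels'];print([(a,c.round(1)) for a,c in blobs(im,(245,238,280,264),200,20)], list(zip(range(215,245),p[215:245,261].max(1).tolist())))
```

```text
t 27.65 h,y,v of foot est (mm) [  0.1 -71.9  -3.4] F [-8.4 -2.6 13.1] tau [-0.46  2.   -0.  ] v-h*tan -3.46
[(273, array([260.5, 249.7]))] [(215, 208), (216, 208), (217, 208), (218, 207), (219, 208), (220, 208), (221, 154), (222, 250), (223, 254), (224, 254), (225, 254), (226, 124), (227, 26), (228, 26), (229, 29), (230, 49), (231, 60), (232, 66), (233, 71), (234, 71), (235, 70), (236, 69), (237, 69), (238, 68), (239, 69), (240, 147), (241, 246), (242, 254), (243, 254), (244, 254)]
```

View pics/s20c.png

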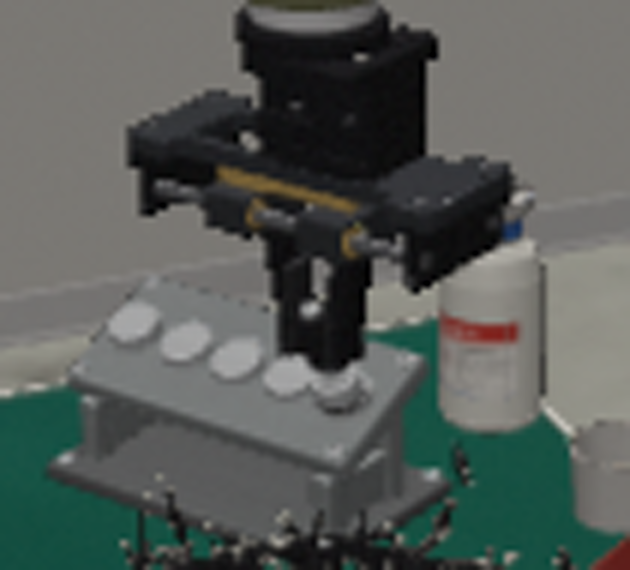

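View pics/w20.png

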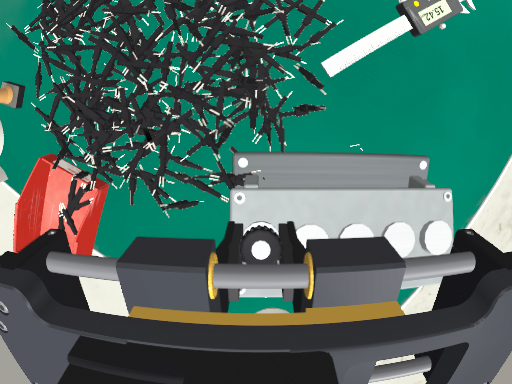

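All five pads are felt. Pads 2 to 5 share one level, and pad 1 (left-most) stands 3.3 mm higher vertically. I return to it.

Call:
{"name": "play_rows", "arguments": {"rows": [[[-10,0,0,0],[-16,0,20,0],[-16,0,75,0],[-16,0,130,0],[-16,0,144,0],[-16,0,144,0],[-12,0,144,0],[-9,0,144,0],[-7,0,144,0],[-7,0,144,0]]]}}

```text
time: 29.0
ee_pos: [0.4615, 0.3896, 0.0759]
tool_rot: [[-0.0, -0.846, -0.533], [-0.0, -0.533, 0.846], [-1.0, 0.0, -0.0]]
ft_force: [0.1, 0.6, -1.5]
grip_width: 0.0214
```

```bash
python3 -c "
from h import *
rep()"
```

```text
t 29.0 h,y,v of foot est (mm) [ 0.3 71.   2.1] F [ 0.1  0.6 -1.5] tau [ 0.04  0.06 -0.02] v-h*tan 2.0
```

Call:
{"name": "play_rows", "arguments": {"rows": [[[1,0,1,0],[1,0,1,0],[2,0,1,0],[2,0,1,0]]]}}

```text
time: 29.5
ee_pos: [0.4609, 0.391, 0.0742]
tool_rot: [[0.0, -0.846, -0.533], [0.0, -0.533, 0.846], [-1.0, -0.0, 0.0]]
ft_force: [0.3, -0.7, -0.9]
grip_width: 0.0214
```

Call:
{"name": "play_rows", "arguments": {"rows": [[[1,0,0,0],[1,0,0,0],[1,0,0,0]]]}}

```text
time: 29.88
ee_pos: [0.4608, 0.391, 0.0739]
tool_rot: [[-0.0, -0.846, -0.533], [0.001, -0.533, 0.846], [-1.0, -0.0, 0.001]]
ft_force: [-3.3, -2.4, 6.1]
grip_width: 0.0212
```

```bash
python3 -c "
from h import *
rep()"
```

```text
t 29.88 h,y,v of foot est (mm) [ 0.4 72.6  0.1] F [-3.3 -2.4  6.1] tau [-0.47  0.8   0.  ] v-h*tan -0.03
```

Call:
{"name": "play_rows", "arguments": {"rows": [[[-0.5,0,0,0],[-0.5,0,0,0]]]}}

```text
time: 30.12
ee_pos: [0.4608, 0.391, 0.074]
tool_rot: [[-0.0, -0.846, -0.533], [0.0, -0.533, 0.846], [-1.0, -0.0, 0.0]]
ft_force: [-2.3, -1.5, 4.8]
grip_width: 0.0215
```

Call:
{"name": "play_rows", "arguments": {"rows": [[[0,0,0,0],[0,0,0,0],[0,0,0,0],[0,0,0,0],[0,0,0,0],[0,0,0,0]]], "grip": 0.55}}

```text
time: 30.88
ee_pos: [0.4609, 0.391, 0.0737]
tool_rot: [[0.0, -0.846, -0.533], [0.0, -0.533, 0.846], [-1.0, -0.0, 0.0]]
ft_force: [-0.4, -0.1, -1.2]
grip_width: 0.0474
```

Run:
```python
from h import *
rep()
im=snap('wrist','w21.png');S=snap('side','s21.png')
cv2.imwrite('pics/w21c.png',cv2.resize(im['pixels'][140:290,180:340,::-1],None,fx=4,fy=4,interpolation=2))
cv2.imwrite('pics/s21c.png',cv2.resize(S['pixels'][90:185,190:295,::-1],None,fx=6,fy=6,interpolation=2))
```

```text
t 30.88 h,y,v of foot est (mm) [ 0.4 72.5 -0.1] F [-0.4 -0.1 -1.2] tau [ 0.06 -0.    0.06] v-h*tan -0.32
```

View pics/w21c.png

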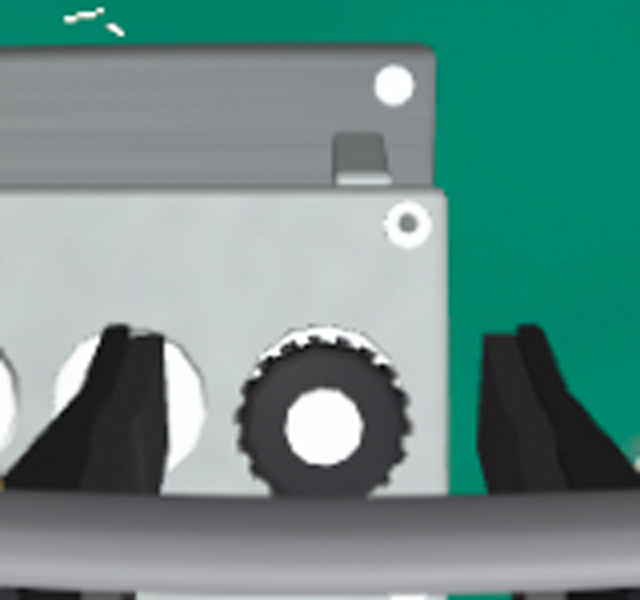

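View pics/s21c.png

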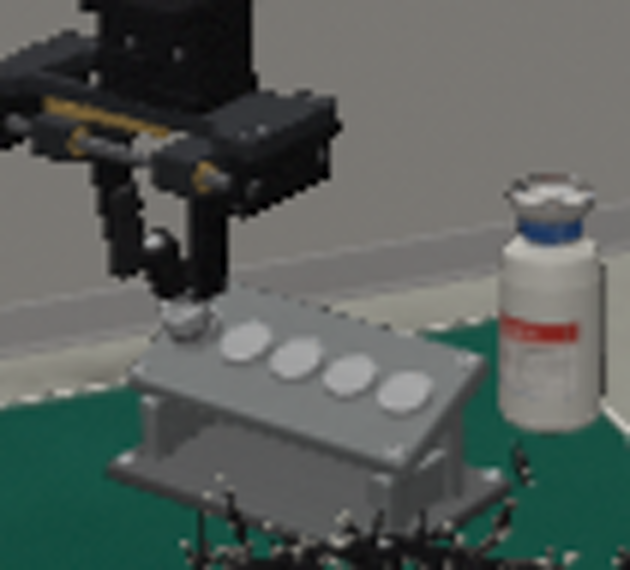

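The feeler stands after release and settled a few pixels as the jaws let go. I lift clear and check that it is flat and still.

Call:
{"name": "play_rows", "arguments": {"rows": [[[-10,0,0,0],[-30,0,0,0],[-70,0,0,0],[-120,-10,0,0],[-160,-30,0,0],[-160,-60,0,0],[-160,-60,0,0]]]}}

```text
time: 31.85
ee_pos: [0.5126, 0.4233, 0.2338]
tool_rot: [[0.001, -0.846, -0.533], [-0.0, -0.533, 0.846], [-1.0, -0.0, -0.001]]
ft_force: [-0.1, -0.3, -0.0]
grip_width: 0.0478
```

Run:
```python
from h import *
get_image('top')
o=get_obs();im=snap('wrist','w22.png');S=snap('side','s22.png');T=get_image('top');print(o['ee_pos'],o['ft_force'],o['time'])
f=face(None,.562);c=np.array([.516,.340,.0775]) # flat level from feel: M=-3.1..-3.4
foot=c+f@[0,.072,.003]
for nm,fn,img in (('wrist',lambda X:wproj(o,im,X),im),('side',lambda X:sproj(S,X),S),('top',lambda X:sproj(T,X),T)):
    print(nm,'foot',fn(foot).round(1),'cap',fn(foot+f@[0,0,.062]).round(1),'cap if vertical',fn(foot+[0,0,.062]).round(1))
cv2.imwrite('pics/s22c.png',cv2.resize(S['pixels'][100:175,200:290,::-1],None,fx=7,fy=7,interpolation=0))
cv2.imwrite('pics/t22c.png',cv2.resize(T['pixels'][160:230,105:200,::-1],None,fx=7,fy=7,interpolation=0))
```

```text
[0.51181408 0.42279567 0.2335815 ] [ 0.29990791 -0.40521554  0.01916879] 31.9
wrist foot [260.  131.4] cap [259.9 112.9] cap if vertical [259.9 138.5]
side foot [221.3 144. ] cap [215.1 130.5] cap if vertical [220.2 126.4]
top foot [131.1 204.5] cap [129.9 211.3] cap if vertical [124.4 203. ]
```

View pics/w22.png

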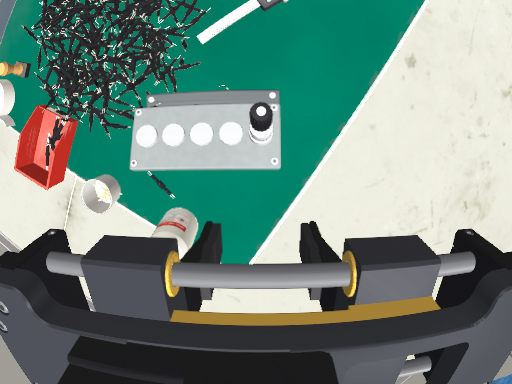

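View pics/s22c.png

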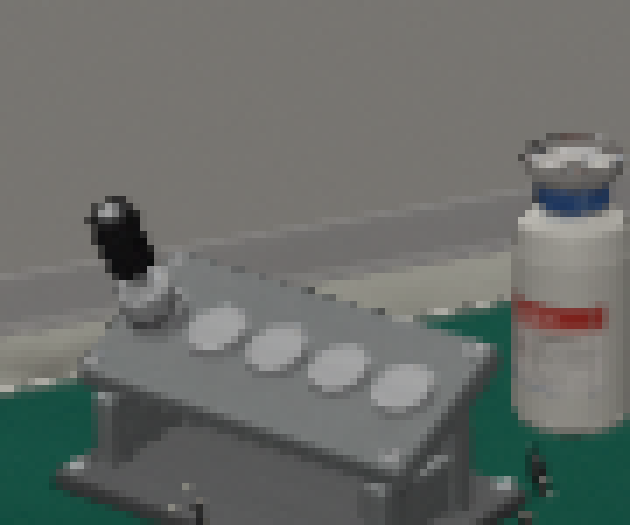

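View pics/t22c.png

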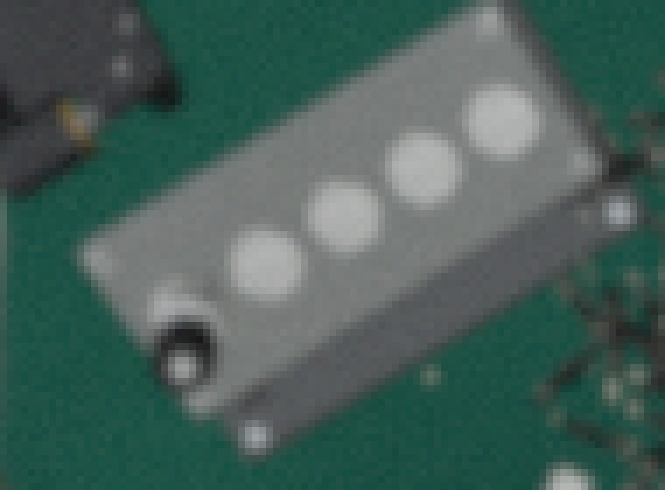

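Run:
```python
from h import *
p=cv2.imread('pics/w22.png');cv2.imwrite('pics/w22c.png',cv2.resize(p[95:150,215:290],None,fx=10,fy=10,interpolation=0))
o=get_obs();im=get_image('wrist');f=face(None,.562);c=np.array([.516,.340,.0775])
print([wproj(o,im,c+f@[0,y,0]).round(1).tolist() for y in (.036,0,-.036)], [(a,q.round(1).tolist()) for a,q in blobs({'pixels':p},(130,95,290,160),225,30)])
for fx in (0,-.005):
  for a in (20,24,28):
    n=np.array([-np.sin(np.radians(a))*np.cos(.562),-np.sin(np.radians(a))*np.sin(.562),np.cos(np.radians(a))]);print(fx,a,wproj(o,im,c+f@[fx,.072,.003]+n*.062).round(1))
```

```text
[[230.0, 132.9], [200.8, 133.4], [172.7, 134.3]] [(31, [274.1, 107.1]), (69, [260.8, 110.8]), (432, [230.6, 132.9]), (391, [172.8, 134.5]), (410, [201.1, 133.6]), (237, [262.2, 135.1]), (365, [145.9, 135.7])]
0 20 [259.6 117.6]
0 24 [259.6 113.6]
0 28 [259.6 109.6]
-0.005 20 [259.6 113. ]
-0.005 24 [259.6 108.9]
-0.005 28 [259.6 105. ]
```

View pics/w22c.png

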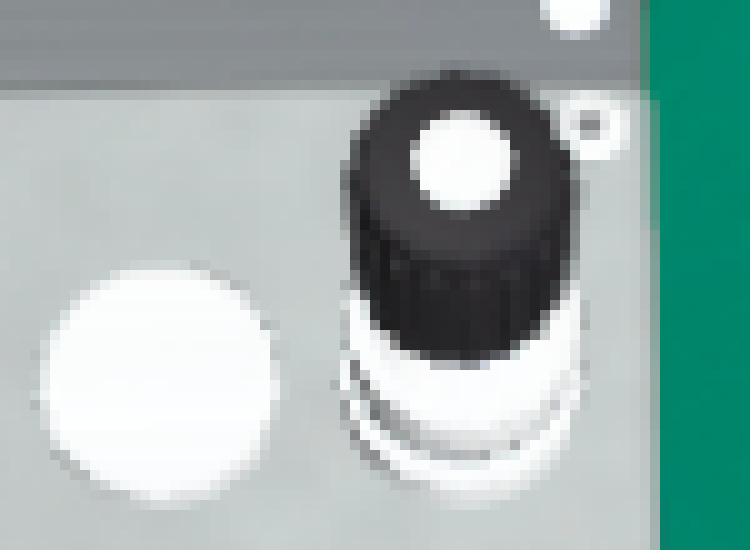

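Run:
```python
from h import *
im=get_image('wrist');print([(a,q.round(1).tolist()) for a,q in blobs(im,(245,95,290,160),225,30)])
T=get_image('top');S=get_image('side')
for n,q in (('side','tape'),('side','qc_stamp'),('side','solvent_bottle'),('side','caliper'),('side','screwdriver'),('side','pin_cup')):
    print(q,[(np.round(d['box']).tolist()) for d in find_in(q,n)[:2]])
print(get_obs()['time']); close_job()
```

```text
[(70, [260.4, 111.5]), (228, [261.6, 135.5])]
tape [[233.0, 216.0, 263.0, 251.0]]
qc_stamp [[305.0, 201.0, 320.0, 230.0]]
solvent_bottle [[273.0, 118.0, 290.0, 165.0]]
caliper [[154.0, 184.0, 218.0, 194.0], [294.0, 160.0, 315.0, 177.0]]
screwdriver [[215.0, 263.0, 241.0, 290.0], [210.0, 134.0, 272.0, 180.0]]
pin_cup [[295.0, 160.0, 315.0, 179.0], [151.0, 183.0, 216.0, 194.0]]
32.55
the job is handed in; nothing more can be done
```

The feeler was set on all five pads from left to right. It is left standing, released, on the left-most pad, which is the proud one. I handed the job in at 32.55 s; no verdict was reported.

**Proud pad:** The left-most pad made contact about 3.3 mm higher vertically than the other four, both at the first touch and on the return. The stated 3 mm step along the normal gives 3.28 mm vertically. Pads 2 to 5 agreed within 0.1 mm.

**Last checks:**
- **Feeler:** All three cameras show it standing at the face's tilt, about 3 mm below the row's line (limit 12 mm). That is within about 3 pixels of the positions I predicted. The cap read 0.7 pixel apart in the last two wrist pictures; I took that as arm settling and did not check further.
- **Robot:** It was clear of everything, with no force on the tool.
- **Bystanders:** The tape, stamp, bottle and caliper boxes matched the start within a few pixels, and so did the cup's. The screwdriver's box came back smaller than at the start. The arm never went near it, but I did not look into that further.

**What went wrong on the way:**
- **Grasp:** The first two grasps missed. The visible finger ends sit about 37 mm short of the reported TCP, which disagrees with the description. The second miss tilted the feeler, but it stood up again unharmed, and grasping lower worked.
- **Tilt:** The tool can only point straight down, so I turned the feeler to the 24° slope in the jaws by pressing and dragging it on the first pad. On pads 2 to 5 it may have been a few degrees short of flat. It settled slightly when released on the proud pad.

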